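# Sort loose parts into the lathe bench trays

### The job

Four small parts lie about on the worktop: a bolt, two brass bar ends and a collet. Put each into the tray that already holds one of its kind, both brass ends flat on the floor of the brass tray, the bolt lying down and the collet standing upright, head up. Leave the parts that were already in the trays where they are.

Things in the scene. Friction and masses are not known exactly. Their poses are not given: they have to be found in the camera images.
- tray_bolts: Bolt tray: shallow grey-painted sheet-metal parts tray, fixed to the worktop, open above, 124 mm (x) by 96 mm (y) outside, walls 3 mm thick and 10 mm high (rim 12 mm), floor 2 mm thick; the three trays are alike and change places. Origin: centre of its underside; its x points away from the robot, y to the left, z up. It is the tray that already holds a bolt.
- tray_brass: Brass tray: shallow grey-painted sheet-metal parts tray, fixed to the worktop, open above, 124 mm (x) by 96 mm (y) outside, walls 3 mm thick and 10 mm high (rim 12 mm), floor 2 mm thick; the three trays are alike and change places. Origin: centre of its underside; its x points away from the robot, y to the left, z up. It is the tray that already holds a brass bar end.
- tray_collets: Collet tray: shallow grey-painted sheet-metal parts tray, fixed to the worktop, open above, 124 mm (x) by 96 mm (y) outside, walls 3 mm thick and 10 mm high (rim 12 mm), floor 2 mm thick; the three trays are alike and change places. Origin: centre of its underside; its x points away from the robot, y to the left, z up. It is the tray that already holds a collet.
- kept_bolt_mid (a point): The grey steel hexagon-head bolt that was in its tray from the start and stays there; it is near the far side of the tray, its centre about 43 mm beyond the tray's centre and up to 14 mm left or right. Point: its centre. 32 mm long, lying along the tray's y; shank 8 mm thick, head 15 mm across.
- kept_brass_mid (a point): The hexagonal brass bar end that was in its tray from the start and stays there; it is near the far side of the tray, its centre about 43 mm beyond the tray's centre and up to 14 mm left or right. Point: its centre. 45 mm long, lying along the tray's y, 10 mm across.
- kept_collet_mid (a point): The steel lathe collet that was in its tray from the start and stays there; it is near the far side of the tray, its centre about 43 mm beyond the tray's centre and up to 14 mm left or right. Point: its centre. It stands upright, flared head up, 37 mm high, 26 mm in diameter at the head.
- bolt_mid (a point): Loose grey steel hexagon-head bolt lying on the worktop, 32 mm long: shank 8 mm thick and 26 mm long, head 15 mm across and 6 mm long. Point: mid-length, 6 mm above its underside. Its y axis runs along its length, x across, z up. The head is at the +y end; grip across the shank.
- brass_long_mid (a point): Loose hexagonal brass bar end lying on the worktop, 32 mm long, 12 mm across, 10 mm high. Point: its centre, half-way up. Its y axis runs along its length, x across, z up.
- brass_short_mid (a point): Loose short, stout hexagonal brass bar end lying on the worktop, 21 mm long, 16 mm across, 14 mm high. Point: its centre, half-way up. Its y axis runs along its length, x across, z up.
- collet_mid (a point): Loose steel lathe collet standing upright on the worktop, a slim barrel with a flared head at the top, 37 mm high, 22 mm in diameter at the head and grips as a plain cylinder of that diameter. Point: on its axis, half-way up. z points up.

How it is judged:
At the end, for the whole second after the job is handed in: Each part's centre is in its kind's tray (within 56 mm of tray centre in x, 42 mm in y) and low: at most 14 mm (bolt), 12.5 (long brass), 14.5 (short brass), 26 (collet) above the tray's underside; both collets within 0.2 rad of upright; parts already there moved under 15 mm; all at rest (x of bolt_mid in the frame of tray_bolts between -0.056 and 0.056 m and y of bolt_mid in the frame of tray_bolts between -0.042 and 0.042 m and z of bolt_mid in the frame of tray_bolts between 0 and 0.014 m and x of brass_long_mid in the frame of tray_brass between -0.056 and 0.056 m and y of brass_long_mid in the frame of tray_brass between -0.042 and 0.042 m and z of brass_long_mid in the frame of tray_brass between 0 and 0.0125 m and x of brass_short_mid in the frame of tray_brass between -0.056 and 0.056 m and y of brass_short_mid in the frame of tray_brass between -0.042 and 0.042 m and z of brass_short_mid in the frame of tray_brass between 0 and 0.0145 m and x of collet_mid in the frame of tray_collets between -0.056 and 0.056 m and y of collet_mid in the frame of tray_collets between -0.042 and 0.042 m and z of collet_mid in the frame of tray_collets between 0 and 0.026 m and angle between each of collet_mid, kept_collet_mid's own z axis and vertical below 0.2 rad and distance of each of kept_bolt_mid, kept_brass_mid, kept_collet_mid from where it was at the start of the episode below 0.015 m and linear speed of each of bolt, brass_long, brass_short, collet below 0.02 m/s); the robot touches nothing.
It also fails if it takes over 90 s, if anything falls off the work surface, if the arm or the gripper's body presses on something with over 40 N, if the wrist force passes 120 N, or if a joint passes its speed limit or range.

### The arm

A 7-joint arm with a two-finger parallel gripper is mounted at the origin on a cart in front of the work surface, level with it; the furniture and walls round the work are solid. World frame = base frame: x ahead of the robot, y to its left, z up, the work surface at z = 0. Lengths are in m, angles in rad, forces in N, time in s.
With the tool pointing down it reaches from about 0.4 to 0.85 m from the base axis. Payload 4.5 kg.
Tool frame: the origin (TCP) lies at the very end of the fingers, on their centre line; the grasp point (between the pads) lies 19 mm behind it; y points along the fingers, x is the direction in which the jaws open and shut, and the axes are right-handed (so a half turn about y gives the same grasp; the last joint's range is limited). The gripper opens to 88 mm and grips with 3 to 60 N. Pads are 18 mm wide; open, the fingers measure 123 mm over their backs; the gripper's body (75 mm by 187 mm) begins 45 mm behind the grasp point.
Start: joints at [-1.253, 0.689, -0.195, 1.565, 0.157, 0.902, -0.215], TCP at [0.175, 0.6, 0.239] pointing down, gripper open.
Joint ranges: [-3.01, 3.01], [-0.46, 2.08], [-1.47, 1.51], [0.13, 2.56], [-1, 4.14], [0.04, 2.09], [-2.66, 2.66]. Speed limits (rad/s): [2.57, 2.57, 3.14, 3.14, 3.14, 3.14, 3.14].

### API

Orientations are given as a unit quaternion [x, y, z, w].
In Python, from plant import r gives the robot as it stands.
- The arm moves only by the shell command python3 -m inch 'ROWS' [OPENING] [FORCE]. ROWS is JSON, a list of rows, each a list of 6 numbers: the shift along the tool's x, y, z in mm, then the turn, a rotation vector about the tool's x, y, z in rad. In form: [[x, y, z, ax, ay, az], ...]. A call has 1 to 12 rows; each row shifts and turns the commanded pose from where the row before left it, along the tool's axes as they then stand; what a row does not reach is not made up. A row lasts 1/12 s, in which the tool goes at most 41.7 mm and 7.16 degrees, less where a joint would pass 70% of its speed; a pose out of reach is approached as far as the arm can. A call is refused whole if a number of a shift passes 41.7 or a number of a turn 0.125, either way. A call with a gripper value outside its range is refused whole. OPENING is the finger opening in mm, from 0 to 88.1, set as the call begins (- or left out, the last holds). The fingers move at their own pace and stop on an object; FORCE is the grip in N (left out, the last holds). Time passes only in rows, so rows that do not move let the fingers close. It gives the time, the measured TCP pose, the force and the opening at its end, in the units of the state.
- r.get_state(): the state, without advancing time (a new reading comes with each control period).
- r.snapshot(name): name is "side" or "top"; returns a dict with "img" (480x640x3 uint8, red, green, blue), "range_z" (480x640 float32, m along the optical axis (not along the pixel's ray), 0 where there is no reading), "mtx" (3x3 intrinsics, pixels), "camera_from_world" (4x4, takes a point from world to camera coordinates). Camera axes: x right, y down, z forward; pixel columns grow to the right and rows downward; lengths in m; the calibration is good to about 2 mm. A picture is of the moment at which its call begins.
- r.finish_job(): hands the job in, once; it reports no verdict.
The state is a dict: "clock": time; "q": joint angles; "qd": joint speeds; "joint_torque": joint torques, N m; "tool_pos": TCP position; "eef_rot": TCP orientation; "contact_force": force on the tool from outside, world axes, zero at the start; "moment": the same for the moment, N m; "opening": opening from 0.0 (shut) to 1.0 (fully open).
Only numpy, scipy, OpenCV 4.12 (cv2) and the standard library are available. Lean on these libraries where they do the work, as an engineer would, in place of code of your own. Each camera call takes 0.05 s, during which the arm holds its last target.

## Working session

There is one attempt and no reset: what is moved stays moved. The work goes in short steps, Python scripts to look and compute and a shell command to move; the robot and the scene stay as the last step left them, time stands still between calls to the robot, and variables do not carry over. Pictures are saved under pics/ and viewed, and the job is handed in when it is done.

```bash
ls; mkdir -p pics
python3 - <<'E'
from plant import r
import cv2,numpy as np
s=r.get_state();print(s)
for n in("side","top"):
    d=r.snapshot(n);cv2.imwrite(f"pics/{n}0.png",d["img"][:,:,::-1]);np.savez(f"{n}0.npz",**d);print(d["mtx"],d["camera_from_world"])
E
```

```text
pics
{'clock': 0.0, 'q': array([-1.253188  ,  0.68998898, -0.19448916,  1.5663446 ,  0.15733537,
        0.90250757, -0.2150824 ]), 'qd': array([ 0.00077399, -0.00029012,  0.00037497, -0.00046821,  0.00071613,
        0.00106498,  0.00091509]), 'joint_torque': array([ 5.84260179e-04, -5.27563226e+01, -1.26666751e+00, -1.53433764e+01,
       -5.25796122e-02,  6.43074804e-03,  1.59351248e-04]), 'tool_pos': array([0.17490065, 0.59936638, 0.23790615]), 'eef_rot': array([ 0.56610812,  0.4238052 , -0.42477384, -0.56522379]), 'contact_force': array([ 0.31381149, -0.2488299 ,  0.0106056 ]), 'moment': array([ 0.01207476, -0.05272091,  0.07255915]), 'opening': 1.0004629668085152}
[[606.18936189   0.         318.45596194]
 [  0.         606.18936189 246.10985443]
 [  0.           0.           1.        ]] [[-0.99298908 -0.11811842 -0.00455248  0.54273224]
 [-0.08953377  0.77671487 -0.62345626  0.14088302]
 [ 0.07717765 -0.61867766 -0.78184497  0.81402392]
 [ 0.          0.          0.          1.        ]]
[[562.06485957   0.         316.8728252 ]
 [  0.         562.06485957 242.99728068]
 [  0.           0.           1.        ]] [[ 0.02243765 -0.99941844  0.02567755 -0.08874152]
 [-0.99518148 -0.0247799  -0.0948672   0.52431318]
 [ 0.09544831 -0.02342523 -0.99515872  0.84036393]
 [ 0.          0.          0.          1.        ]]
```

View pics/top0.png

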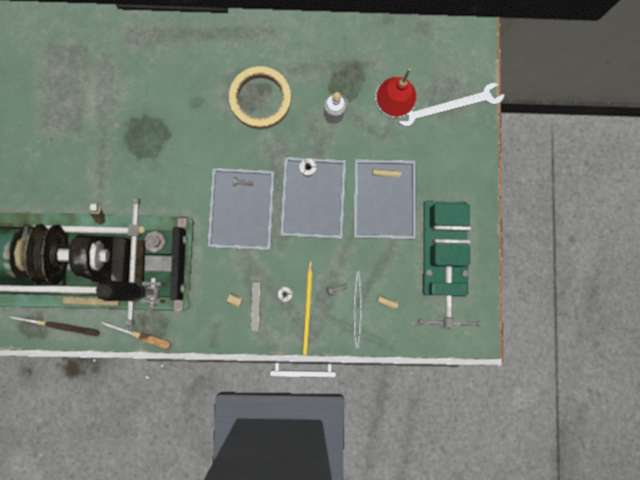

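View pics/side0.png

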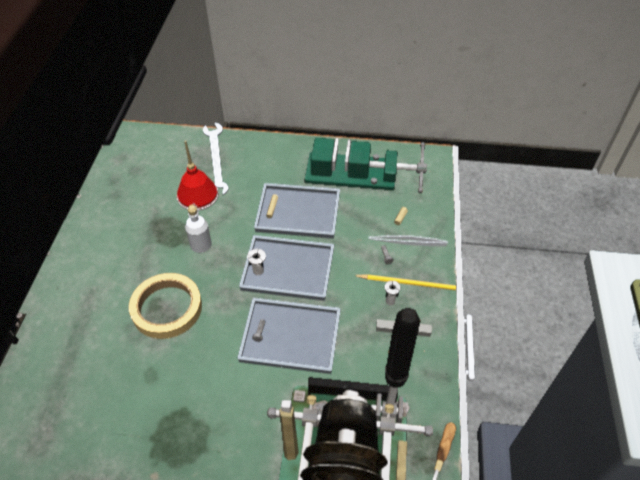

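Top view: the bolt tray is left (240,208) with its kept bolt at (243,182). The collet tray is in the middle (313,197) and the brass tray is right (385,200). Loose parts: short brass (234,299), collet (285,294), bolt (338,289), long brass (388,302). The lathe stands to the left, ending at about column 190.

```bash
cat > h.py <<'E'
import numpy as np,cv2
def load(n):return dict(np.load(n+".npz"))
def ray(d,u,v,h):
    K=d["mtx"];T=d["camera_from_world"];R=T[:3,:3];t=T[:3,3]
    c=-R.T@t;w=R.T@np.linalg.solve(K,[u,v,1.]);return c+w*(h-c[2])/w[2]
def cloud(d):
    K=d["mtx"];T=d["camera_from_world"];v,u=np.mgrid[0:480,0:640];z=d["range_z"]
    p=np.stack([(u-K[0,2])/K[0,0]*z,(v-K[1,2])/K[1,1]*z,z],-1)-T[:3,3]
    return p@T[:3,:3]
def proj(d,p):
    T=d["camera_from_world"];c=T[:3,:3]@np.array(p)+T[:3,3];q=d["mtx"]@c;return q[:2]/q[2]
def crop(n,d,u0,v0,u1,v1,k):
    cv2.imwrite(f"pics/{n}.png",cv2.resize(d["img"][v0:v1,u0:u1,::-1],None,fx=k,fy=k,interpolation=cv2.INTER_CUBIC))
E
python3 - <<'E'
from h import *
d=load("top0");s=load("side0");P=cloud(d)
crop("t_loose",d,215,255,415,355,4);crop("t_tray",d,200,145,425,255,3.5)
crop("s_loose",s,350,190,450,340,4)
for n,(u,v) in dict(table=(300,262),short=(234,299),collet=(285,294),bolt=(338,289),long=(388,302),trayL=(240,220),trayM=(313,215),trayR=(385,215),spring=(357,290),pencil=(308,310),ruler=(255,306)).items():
    print(n,P[v,u].round(4))
# obstacles heights
m=(P[...,2]>.05)&(d["range_z"]>0)
print("lathe",[(round(float(P[...,1][m&(P[...,2]>h)&(P[...,1]>0)].min()),3),h) for h in(.05,.08,.1,.13,.15)if (m&(P[...,2]>h)&(P[...,1]>0)).any()])
l=P[215:310,0:195].reshape(-1,3)
for y0 in np.arange(.1,.45,.03):
    q=l[(l[:,1]>y0)&(l[:,1]<y0+.03)]
    if len(q):
        i=q[:,2].argmax();print(round(y0,2),q[i].round(3))
q=P[195:330,420:485].reshape(-1,3);q=q[q[:,2]>.02];print("vise",q.min(0),q.max(0))
E
```

```text
table [ 0.4981 -0.0509 -0.003 ]
short [0.4375 0.0494 0.0135]
collet [ 0.4468 -0.0297  0.0361]
bolt [ 0.4567 -0.1116  0.0047]
long [ 0.4382 -0.1896  0.0109]
trayL [ 5.624e-01  4.600e-02 -1.000e-04]
trayM [ 0.5731 -0.0697  0.0027]
trayR [ 0.5763 -0.1848  0.001 ]
spring [ 0.4559 -0.1424 -0.005 ]
pencil [ 0.4229 -0.0653  0.0059]
ruler [0.4274 0.0167 0.0127]
lathe [(0.0, 0.05), (0.0, 0.08), (0.0, 0.1), (0.0, 0.13), (0.0, 0.15)]
0.1 [0.496 0.129 0.062]
0.13 [0.446 0.158 0.269]
0.16 [0.445 0.16  0.271]
0.19 [0.491 0.213 0.193]
0.22 [0.493 0.225 0.193]
0.25 [0.489 0.278 0.207]
0.28 [0.488 0.28  0.205]
0.31 [0.49  0.313 0.198]
0.34 [0.527 0.344 0.144]
0.37 [0.449 0.37  0.082]
0.4 [0.552 0.41  0.016]
vise [ 0.40231448 -0.32486119  0.02001022] [ 0.59105324 -0.05601177  0.88831428]
```

Run:
```python
from scipy.spatial.transform import Rotation as R
from plant import r
s=r.get_state();print(R.from_quat(s["eef_rot"]).as_matrix().round(3),s["clock"])
```

```text
[[ 0.28  -0.    -0.96 ]
 [ 0.96  -0.002  0.28 ]
 [-0.002 -1.    -0.   ]] 0.1
```

View pics/t_loose.png

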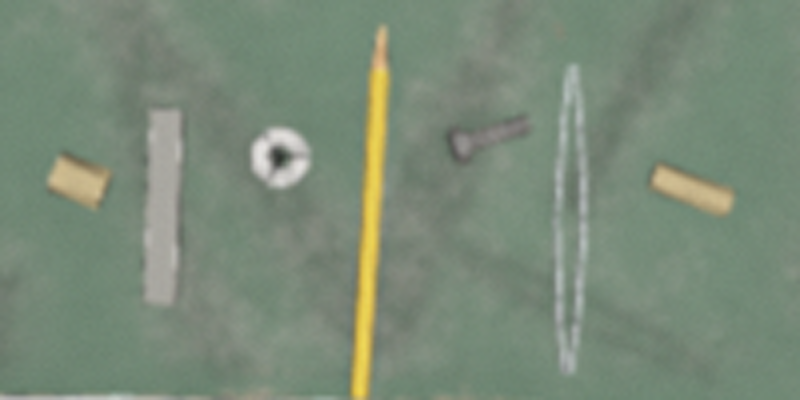

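View pics/t_tray.png

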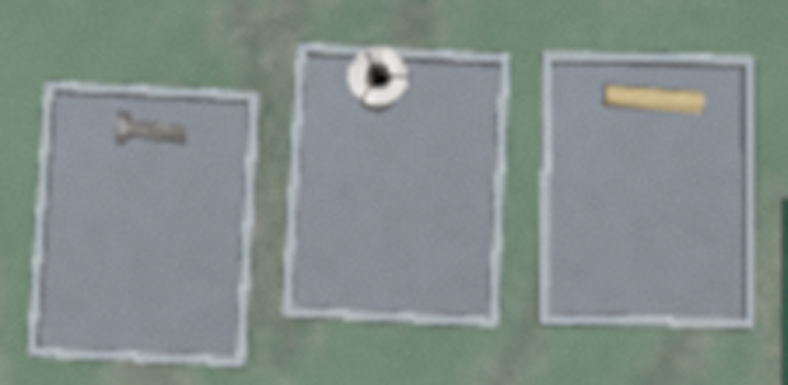

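View pics/s_loose.png

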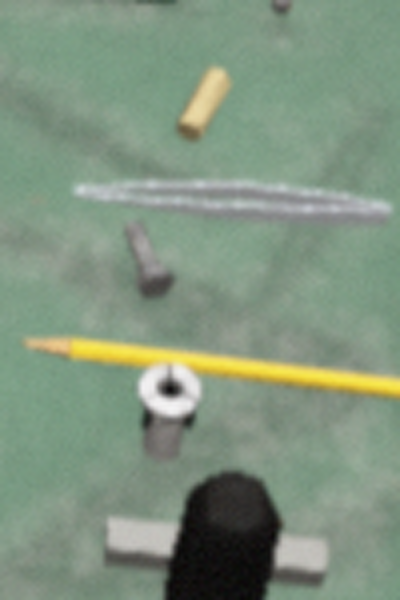

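```bash
cat > meas.py <<'E'
from h import *
def mask(d,kind):
    im=cv2.GaussianBlur(d["img"],(0,0),.6);hsv=cv2.cvtColor(im,cv2.COLOR_RGB2HSV).astype(int);H,S,V=hsv[...,0],hsv[...,1],hsv[...,2]
    if kind=="brass":return (H>12)&(H<32)&(S>60)&(V>90)
    if kind=="grey":return (S<42)
def blob(d,kind,p,rad):
    u,v=proj(d,p);m=mask(d,kind).astype(np.uint8)
    w=np.zeros_like(m);cv2.circle(w,(int(round(u)),int(round(v))),rad,1,-1);m*=w
    n,l,st,c=cv2.connectedComponentsWithStats(m)
    i=1+st[1:,4].argmax();pts=np.argwhere(l==i)[:,::-1].astype(np.float32)
    return pts
def long_dir(d,pts,h):
    Q=np.array([ray(d,u,v,h)[:2] for u,v in pts]);c=Q.mean(0)
    (cx,cy),(a,b),ang=cv2.minAreaRect((Q*1000).astype(np.float32))
    w,V=np.linalg.eigh(np.cov((Q-c).T));e=V[:,1]
    return c,np.array([cx,cy])/1000,(a,b),np.degrees(np.arctan2(e[1],e[0]))
E
python3 - <<'E'
from meas import *
for cam in("top0","side0"):
    d=load(cam)
    for n,k,p,h,rad in(("short","brass",(.4375,.0494,.007),.007,18),("long","brass",(.438,-.19,.005),.005,22),("bolt","grey",(.457,-.1116,.005),.005,18),("keptbrass","brass",(.63,-.185,.008),.008,30)):
        try:
            pts=blob(d,k,p,rad);c,rc,ab,a=long_dir(d,pts,h);print(cam,n,len(pts),c.round(4),rc.round(4),np.round(ab,1),"long axis deg",a.round(1))
        except Exception as e:print(cam,n,e)
    for n,(x,y) in(("collet",(.447,-.03)),):
        for z in (.037,):
            m=mask(d,"grey")
            pts=blob(d,"grey",(x,y,.037),14);(u,v),ra=cv2.minEnclosingCircle(pts);print(cam,n,u,v,ra,ray(d,u,v,.037),pts.mean(0))
d=load("top0");P=cloud(d)
M=(P[...,0]>.36)&(P[...,0]<.52)&(P[...,1]>.07)&(P[...,1]<.3)&(d["range_z"]>.1)
for h in(.02,.04,.06,.08,.1,.15,.2,.25):
    q=P[M&(P[...,2]>h)];
    if len(q):print(h,q[q[:,1].argmin()].round(3))
# trays: corners from top crop (rim)
for n,c in dict(bolt=[(45,87),(256,95),(242,361),(33,351)],coll=[(301,48),(506,58),(495,321),(287,314)],brass=[(546,55),(751,59),(751,323),(544,322)]).items():
    Q=np.array([ray(d,200+u/3.5,145+v/3.5,.012)[:2] for u,v in c]);print(n,Q.round(4).tolist(),Q.mean(0).round(4),np.linalg.norm(Q[0]-Q[1]),np.linalg.norm(Q[1]-Q[2]))
E
```

```text
top0 short 122 [0.4363 0.0493] [0.4362 0.0495] [20.6 14.6] long axis deg 70.5
top0 long 126 [ 0.4381 -0.1898] [ 0.4381 -0.1897] [31.1  9.9] long axis deg 70.1
top0 bolt 1009 [ 0.4567 -0.1116] [ 0.4567 -0.1116] [55.2 55.5] long axis deg 111.6
top0 keptbrass 136 [ 0.6434 -0.185 ] [ 0.6434 -0.1847] [42.1  8.2] long axis deg 86.6
top0 collet 285.0 294.0 14.000100135803223 [ 0.44684533 -0.02975825  0.037     ] [283.9614  294.95404]
side0 short attempt to get argmax of an empty sequence
side0 long 110 [ 0.4381 -0.1894] [ 0.438  -0.1896] [36.9 10.3] long axis deg 71.0
side0 bolt 884 [ 0.4579 -0.1096] [ 0.4573 -0.1121] [67.9 53.1] long axis deg 88.8
side0 keptbrass 107 [ 0.6437 -0.1843] [ 0.6435 -0.1848] [46.3  8.2] long axis deg 87.0
side0 collet 394.2706298828125 289.8486328125 12.344709396362305 [ 0.44413948 -0.02304592  0.037     ] [393.85757 290.27246]
0.02 [0.456 0.122 0.031]
0.04 [0.455 0.128 0.044]
0.06 [0.496 0.129 0.062]
0.08 [0.449 0.149 0.162]
0.1 [0.449 0.149 0.162]
0.15 [0.449 0.149 0.162]
0.2 [0.446 0.15  0.259]
0.25 [0.446 0.15  0.259]
bolt [[0.6395, 0.0902], [0.6385, -0.0049], [0.5177, -0.0023], [0.5199, 0.0907]] [0.5789 0.0434] 0.09509141465435922 0.12084188764515322
coll [[0.6607, -0.0246], [0.6588, -0.1178], [0.5385, -0.115], [0.5393, -0.0217]] [ 0.5993 -0.0698] 0.09317651116381685 0.12033876172893238
brass [[0.6607, -0.136], [0.6615, -0.2296], [0.5405, -0.2303], [0.5386, -0.137]] [ 0.6003 -0.1832] 0.09366609471247786 0.12105399483456092
```

Run:
```python
from meas import *
for cam in("top0","side0"):
    d=load(cam);im=d["img"].astype(int)
    lab=cv2.cvtColor(d["img"],cv2.COLOR_RGB2LAB).astype(int)
    def comp(m,p,rad):
        u,v=proj(d,p);w=np.zeros(m.shape,np.uint8);cv2.circle(w,(int(u+.5),int(v+.5)),rad,1,-1);w*=m.astype(np.uint8)
        n,l,st,c=cv2.connectedComponentsWithStats(w);i=1+st[1:,4].argmax();return np.argwhere(l==i)[:,::-1].astype(np.float32)
    a=lab[...,1]
    p=(.457,-.1116,.005);u,v=map(int,proj(d,p));print(a[v-6:v+7:2,u-12:u+13:2])
    m=a>123
    pts=comp(m,p,20);c,rc,ab,an=long_dir(d,pts,.006);print(cam,"bolt",len(pts),c.round(4),rc.round(4),np.round(ab,1),an.round(1))
    Q=np.array([ray(d,u,v,.006)[:2] for u,v in pts]);e=np.array([np.cos(np.radians(an)),np.sin(np.radians(an))]);e*=np.sign(e[1])
    t=(Q-c)@e;print("axis",e,t.min(),t.max(), "mid",c+e*(t.min()+t.max())/2)
    m=(lab[...,0]>165)&(lab[...,1]>122)&(lab[...,2]<140)
    pts=comp(m,(.447,-.03,.037),14);(u,v),ra=cv2.minEnclosingCircle(pts);print("collet",len(pts),u,v,ra,ray(d,u,v,.037).round(4))
```

```text
[[122 121 122 121 121 121 121 120 119 119 118 119 118]
 [121 122 121 120 121 119 120 118 119 124 123 118 117]
 [121 123 121 120 122 123 125 128 129 128 128 119 118]
 [121 128 127 125 127 128 129 129 128 125 123 118 117]
 [122 128 128 128 128 128 127 123 119 118 118 117 117]
 [120 128 128 127 122 122 120 120 119 117 117 117 117]
 [120 123 129 125 120 120 120 121 120 117 117 117 116]]
top0 bolt 111 [ 0.4567 -0.1079] [ 0.4558 -0.1104] [13.4 32. ] 109.0
axis [-0.32581105  0.94543491] -0.018303594510312174 0.013510015969174189 mid [ 0.4575182  -0.11014324]
collet 137 284.69696044921875 293.8787841796875 7.38869047164917 [ 0.447  -0.0293  0.037 ]
[[115 114 115 117 126 127 117 114 112 114 114 114 115]
 [117 114 116 115 127 129 122 115 113 113 114 113 114]
 [119 119 118 116 124 128 127 115 113 114 114 113 114]
 [119 119 117 115 119 128 128 120 117 119 117 115 115]
 [121 118 119 116 117 128 127 126 120 119 118 116 115]
 [121 120 118 118 118 123 128 128 125 118 117 116 117]
 [121 122 120 118 118 123 129 129 129 123 118 116 117]]
side0 bolt 124 [ 0.4526 -0.1388] [ 0.4551 -0.1404] [13.  46.3] 178.5
axis [-0.99964435  0.02666779] -0.025809772083395223 0.020360928316216456 mid [ 0.45536755 -0.13883607]
collet 128 392.3653869628906 286.48077392578125 7.784406661987305 [ 0.447  -0.0284  0.037 ]
```

Both views agree on each part to about 1 mm, and the tray sizes check out (about 94 x 121 mm measured at the rim). Next I'll raise the tool above the lathe lever (top at 0.27 m), with a helper that only computes distances in tool axes.

```bash
cat > go.py <<'E'
import sys,numpy as np
from scipy.spatial.transform import Rotation as R
from plant import r
x,y,z,yaw,N=map(float,sys.argv[1:6]);N=int(N)
s=r.get_state();M=R.from_quat(s["eef_rot"]).as_matrix();p=s["tool_pos"]
az=np.degrees(np.arctan2(M[1,0],M[0,0]));dy=(az-yaw+180)%360-180   # turn about tool y (down)
d=M.T@(np.array([x,y,z])-p)*1000;th=np.radians(dy)/N
A=sum(R.from_rotvec([0,k*th,0]).as_matrix() for k in range(N))
tilt=np.cross(M[:,1],[0,0,-1]);print("az %.1f turn %.4f total; tool-frame d mm"%(az,th*N),d.round(1),"tilt fix(tool)",(M.T@tilt).round(4))
print("per row",np.linalg.solve(A,d).round(2),"turn %.4f"%th,"clock %.2f"%s["clock"], "F",s["contact_force"].round(1),"open",round(s["opening"]*88.1,1),"q",s["q"].round(2))
E
python3 -m inch '[[0,-20,0,0,0,0],[0,-25,0,0,0,0],[0,-25,0,0,0,0],[0,-25,0,0,0,0],[0,-20,0,0,0,0]]' 40
python3 go.py .436 .049 .355 -19.5 24
python3 - <<'E'
from h import *
d=load("top0");P=cloud(d);q=P[190:330,425:475].reshape(-1,3)
for h in(.02,.04,.06,.08):
    m=q[(q[:,2]>h)&(q[:,2]<.2)];print(h,m.min(0) if len(m) else 0,m.max(0) if len(m) else 0)
E
```

```text
clock: 0.52
tool_pos: [0.175, 0.6001, 0.3553]
eef_rot: [-0.565, -0.424, 0.424, 0.566]
contact_force: [-0.9, 0.1, 0.5]
opening: 0.647
az 73.7 turn 1.6274 total; tool-frame d mm [-4.560e+02 -1.000e-01 -4.049e+02] tilt fix(tool) [-0.0002 -0.      0.0008]
per row [-1.840e+00 -1.000e-02 -2.838e+01] turn 0.0678 clock 0.52 F [-0.9  0.1  0.5] open 57.0 q [-1.25  0.58 -0.21  1.4   0.12  1.17 -0.18]
0.02 [ 0.40231448 -0.31635956  0.02001022] [ 0.59105324 -0.24678351  0.05725118]
0.04 [ 0.49613247 -0.30688325  0.04004041] [ 0.59105324 -0.25067166  0.05725118]
0.06 0 0
0.08 0 0
```

```bash
python3 -m inch '[[-1.8,0,-28.4,0,0.068,0],[-1.8,0,-28.4,0,0.068,0],[-1.8,0,-28.4,0,0.068,0],[-1.8,0,-28.4,0,0.068,0],[-1.8,0,-28.4,0,0.068,0],[-1.8,0,-28.4,0,0.068,0],[-1.8,0,-28.4,0,0.068,0],[-1.8,0,-28.4,0,0.068,0],[-1.8,0,-28.4,0,0.068,0],[-1.8,0,-28.4,0,0.068,0],[-1.8,0,-28.4,0,0.068,0],[-1.8,0,-28.4,0,0.068,0]]' && python3 go.py .436 .049 .355 -19.5 12
```

```text
clock: 1.52
tool_pos: [0.4251, 0.3793, 0.3532]
eef_rot: [0.688, 0.164, -0.164, -0.688]
contact_force: [-0.3, -0.0, 0.6]
opening: 0.452
az 26.8 turn 0.8078 total; tool-frame d mm [-139.2   -1.6 -299.8] tilt fix(tool) [ 0.0003  0.     -0.0006]
per row [ -1.82  -0.13 -28.24] turn 0.0673 clock 1.52 F [-0.3 -0.   0.6] open 39.8 q [-0.82  0.49  0.02  1.58 -0.01  1.07 -0.33]
```

```bash
python3 -m inch '[[-1.8,0,-28.2,0,0.067,0],[-1.8,0,-28.2,0,0.067,0],[-1.8,0,-28.2,0,0.067,0],[-1.8,0,-28.2,0,0.067,0],[-1.8,0,-28.2,0,0.067,0],[-1.8,0,-28.2,0,0.067,0],[-1.8,0,-28.2,0,0.067,0],[-1.8,0,-28.2,0,0.067,0],[-1.8,0,-28.2,0,0.067,0],[-1.8,0,-28.2,0,0.067,0],[-1.8,0,-28.2,0,0.067,0],[-1.8,0,-28.2,0,0.067,0]]' && python3 -m inch '[[0,0,0,0,0,0]]' && python3 go.py .4362 .0494 .1 -19.5 10
python3 - <<'E'
from plant import r
import cv2
for n in("side","top"):
    d=r.snapshot(n);cv2.imwrite(f"pics/{n}1.png",d["img"][:,:,::-1])
E
```

```text
clock: 2.52
tool_pos: [0.4367, 0.0495, 0.3535]
eef_rot: [0.697, -0.119, 0.118, -0.697]
contact_force: [0.6, -0.6, 0.6]
opening: 0.456
clock: 2.6
tool_pos: [0.435, 0.045, 0.3536]
eef_rot: [0.698, -0.122, 0.12, -0.696]
contact_force: [-0.2, 0.3, -0.5]
opening: 0.452
az -19.7 turn -0.0036 total; tool-frame d mm [ -0.  253.6   5.4] tilt fix(tool) [ 0.0035  0.     -0.0012]
per row [-0.   25.36  0.54] turn -0.0004 clock 2.60 F [-0.2  0.3 -0.5] open 39.8 q [-0.42  0.3   0.29  1.94 -0.1   0.92 -0.43]
```

View pics/side1.png

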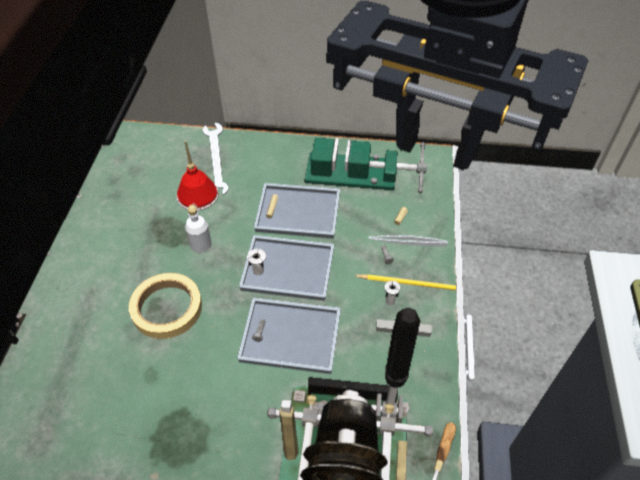

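View pics/top1.png

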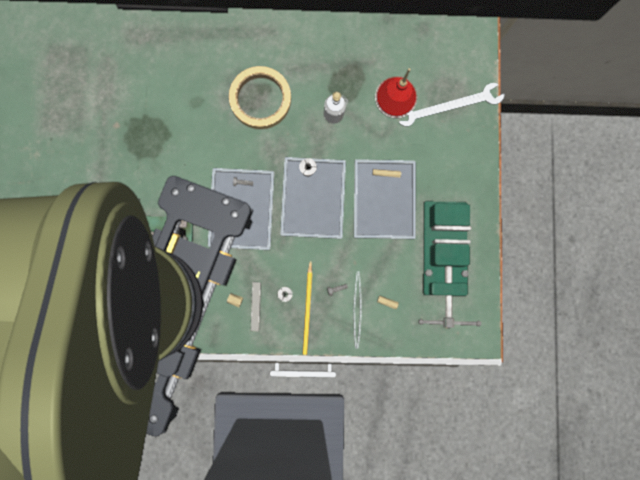

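The gripper's long side lies along the jaw axis (side view: fingers at about (407,130) and (468,140)). Before descending I'll check from depth whether the arm would clear the lathe lever.

Run:
```python
from h import *
from plant import r
s=r.get_state();t=s["tool_pos"]
for n in("top","side"):
    d=r.snapshot(n);P=cloud(d);b=load(n+"0");B=cloud(b)
    m=(d["range_z"]>.05)&((b["range_z"]-d["range_z"]>.03)|(b["range_z"]==0))
    q=P[m]-t;print(n,len(q))
    for h in np.arange(0,.5,.03):
        w=q[(q[:,2]>=h)&(q[:,2]<h+.03)]
        if len(w):print(round(h,2),len(w),"x",w[:,0].min().round(3),w[:,0].max().round(3),"y",w[:,1].min().round(3),w[:,1].max().round(3))
```

```text
top 56945
0.03 2 x 0.259 0.259 y -0.31 -0.18
0.06 2781 x -0.097 0.26 y -0.365 0.018
0.09 5838 x -0.098 0.259 y -0.334 0.009
0.12 57 x -0.045 0.005 y -0.037 -0.02
0.15 1052 x -0.047 0.036 y -0.038 -0.008
0.18 1407 x -0.033 0.037 y -0.038 -0.012
0.21 1097 x -0.026 0.031 y -0.037 -0.02
0.24 549 x -0.017 0.023 y -0.037 -0.028
0.27 408 x -0.029 0.038 y -0.046 -0.038
0.3 5028 x -0.059 0.048 y -0.048 -0.037
0.33 13256 x -0.058 0.048 y -0.048 0.001
0.36 22922 x -0.048 0.032 y -0.047 -0.013
0.39 1555 x -0.039 -0.016 y -0.046 -0.032
side 25444
0.0 1032 x -0.036 0.038 y -0.014 0.024
0.03 1009 x -0.036 0.263 y -0.016 0.068
0.06 5407 x -0.075 0.259 y -0.075 0.244
0.09 11450 x -0.098 0.259 y -0.059 0.218
0.12 2722 x -0.047 0.259 y -0.009 0.18
0.15 2812 x -0.043 0.035 y 0.002 0.047
0.18 7 x 0.215 0.216 y 0.121 0.211
0.21 10 x 0.215 0.227 y 0.15 0.193
```

The wrist stays within about 50 mm of the tool axis and the lever is 100 mm away, so it's clear. Descending.

```bash
python3 -m inch '[[0,25,2,0,0,0],[0,28,2,0,0,0],[0,30,1.4,0,0,0],[0,30,0,0,0,0],[0,30,0,0,0,0],[0,30,0,0,0,0],[0,30,0,0,0,0],[0,30,0,0,0,0],[0,20,0,0,0,0],[0,0,0,0,0,0]]' && python3 go.py .4362 .0494 .003 -19.5 6
```

```text
clock: 3.63
tool_pos: [0.4375, 0.0573, 0.0973]
eef_rot: [0.698, -0.118, 0.114, -0.697]
contact_force: [0.1, 0.2, -0.6]
opening: 0.455
az -18.9 turn 0.0100 total; tool-frame d mm [ 1.9 94.3 -7.8] tilt fix(tool) [ 0.0016  0.     -0.006 ]
per row [ 0.32 15.71 -1.3 ] turn 0.0017 clock 3.63 F [ 0.1  0.2 -0.6] open 40.1 q [-0.28  0.74  0.07  2.23 -0.27  0.18 -0.29]
```

```bash
python3 -m inch '[[0.4,15,-2,0,0.005,0],[0.4,15,-2,0,0.005,0],[0.4,15,-2,0,0,0],[0.4,10,-1.5,0,0,0],[0,0,0,0,0,0],[0,0,0,0,0,0]]' && python3 go.py .4362 .0494 .003 -19.5 4
```

```text
clock: 4.13
tool_pos: [0.4391, 0.0489, 0.0465]
eef_rot: [-0.697, 0.121, -0.12, 0.697]
contact_force: [1.0, 0.1, 0.3]
opening: 0.456
az -19.6 turn -0.0022 total; tool-frame d mm [-2.8 43.5 -0.5] tilt fix(tool) [-0.0001  0.     -0.0007]
per row [-0.71 10.88 -0.14] turn -0.0006 clock 4.13 F [1.  0.1 0.3] open 40.2 q [-0.23  0.85  0.02  2.24 -0.3   0.04 -0.26]
```

Joint 6 has reached its 0.04 limit, with the forearm almost vertical. A small tilt about the jaw axis doesn't affect the grip and opens joint 6 up again, so I'll back up and test which sign works.

```bash
python3 -m inch '[[-1,-20,0,0,0,0],[-1,-15,0,0,0,0],[0,0,0,0.05,0,0],[0,0,0,0.05,0,0],[0,0,0,0,0,0],[0,0,0,0,0,0]]' && python3 go.py .4362 .0494 .003 -19.5 4
```

```text
clock: 4.63
tool_pos: [0.437, 0.0486, 0.0821]
eef_rot: [-0.661, 0.115, -0.127, 0.73]
contact_force: [-0.0, 0.9, -0.0]
opening: 0.453
az -19.8 turn -0.0045 total; tool-frame d mm [-1.  78.7 -7.4] tilt fix(tool) [-0.0995  0.     -0.0003]
per row [-0.26 19.68 -1.85] turn -0.0011 clock 4.63 F [-0.   0.9 -0. ] open 39.9 q [-0.09  0.77 -0.1   2.28 -0.3   0.05 -0.21]
```

```bash
python3 -m inch '[[0,0,0,-0.05,0,0],[0,0,0,-0.05,0,0],[0,0,0,-0.06,0,0],[0,0,0,-0.06,0,0],[0,0,0,0,0,0],[0,0,0,0,0,0]]' && python3 go.py .4362 .0494 .003 -19.5 4
```

```text
clock: 5.13
tool_pos: [0.4373, 0.0512, 0.0813]
eef_rot: [0.738, -0.126, 0.112, -0.654]
contact_force: [-0.6, -0.7, -0.3]
opening: 0.449
az -19.4 turn 0.0023 total; tool-frame d mm [-0.5 78.   7.3] tilt fix(tool) [ 0.1196 -0.      0.0003]
per row [-0.12 19.5   1.83] turn 0.0006 clock 5.13 F [-0.6 -0.7 -0.3] open 39.5 q [-0.44  0.81  0.23  2.19 -0.3   0.23 -0.31]
```

```bash
python3 -m inch '[[0,10,1,-0.04,0,0],[0,10,1.5,-0.04,0,0],[0,10,1.5,0,0,0],[0,10,1.5,0,0,0],[0,0,0,0,0,0],[0,0,0,0,0,0]]' && python3 go.py .4362 .0494 .004 -19.5 4
```

```text
clock: 5.63
tool_pos: [0.4355, 0.0466, 0.0406]
eef_rot: [0.763, -0.134, 0.108, -0.624]
contact_force: [0.2, -0.1, -0.2]
opening: 0.452
az -19.8 turn -0.0052 total; tool-frame d mm [-0.1 35.3 10.1] tilt fix(tool) [ 0.1992 -0.     -0.0026]
per row [-0.03  8.83  2.53] turn -0.0013 clock 5.63 F [ 0.2 -0.1 -0.2] open 39.8 q [-0.5   0.92  0.28  2.17 -0.31  0.21 -0.35]
```

```bash
python3 -m inch '[[0,10,2.5,0,0,0],[0,10,2.5,0,0,0],[0,9,2.5,0,0,0],[0,6,2.5,0,0,0],[0,0,0,0,0,0],[0,0,0,0,0,0]]' && python3 go.py .4362 .0494 .004 -19.5 4
```

```text
clock: 6.13
tool_pos: [0.4369, 0.0506, 0.0041]
eef_rot: [0.763, -0.133, 0.107, -0.623]
contact_force: [-0.4, -0.6, -0.3]
opening: 0.456
az -19.6 turn -0.0024 total; tool-frame d mm [-0.2  0.3 -1.3] tilt fix(tool) [ 0.1996 -0.     -0.0019]
per row [-0.06  0.08 -0.32] turn -0.0006 clock 6.13 F [-0.4 -0.6 -0.3] open 40.2 q [-0.48  0.99  0.24  2.16 -0.33  0.14 -0.35]
```

In position with joint 6 at 0.14. Closing.

```bash
python3 -m inch '[[0,0,0,0,0,0],[0,0,0,0,0,0],[0,0,0,0,0,0],[0,0,0,0,0,0],[0,0,0,0,0,0],[0,0,0,0,0,0]]' 0 25; python3 -m inch '[[0,-10,-2,0,0,0],[0,-15,-3,0,0,0],[0,-20,-4,0,0,0],[0,-20,-4,0,0,0],[0,-20,-4,0,0,0],[0,0,0,0,0,0]]' && python3 go.py .585 -.161 .1 0 10
```

```text
clock: 6.63
tool_pos: [0.4373, 0.0506, 0.0048]
eef_rot: [0.763, -0.132, 0.108, -0.624]
contact_force: [-0.3, 0.7, 2.4]
opening: 0.163
clock: 7.13
tool_pos: [0.4386, 0.0507, 0.0944]
eef_rot: [0.762, -0.131, 0.11, -0.624]
contact_force: [-0.3, 0.3, -0.4]
opening: 0.164
az -19.7 turn -0.3437 total; tool-frame d mm [ 209.2   24.6 -148. ] tilt fix(tool) [ 0.1966 -0.      0.003 ]
per row [ 18.48   2.46 -17.94] turn -0.0344 clock 7.13 F [-0.3  0.3 -0.4] open 14.4 q [-0.55  0.81  0.35  2.15 -0.29  0.33 -0.35]
```

```bash
python3 -m inch '[[0,0,0,0.1,0,0],[0,0,0,0.1,0,0],[0,0,0,0,0,0]]' && python3 go.py .585 -.161 .1 0 11
```

```text
clock: 7.38
tool_pos: [0.4358, 0.0437, 0.092]
eef_rot: [-0.695, 0.127, -0.125, 0.696]
contact_force: [-0.4, -1.3, -0.0]
opening: 0.162
az -20.5 turn -0.3584 total; tool-frame d mm [ 211.5   -8.9 -139.4] tilt fix(tool) [-0.0015 -0.     -0.0029]
per row [ 17.01  -0.8  -15.7 ] turn -0.0326 clock 7.38 F [-0.4 -1.3 -0. ] open 14.2 q [-0.25  0.75  0.07  2.24 -0.34  0.16 -0.22]
```

```bash
python3 -m inch '[[17,-1,-15.7,0,-0.0326,0],[17,-1,-15.7,0,-0.0326,0],[17,-1,-15.7,0,-0.0326,0],[17,-1,-15.7,0,-0.0326,0],[17,-1,-15.7,0,-0.0326,0],[17,-1,-15.7,0,-0.0326,0],[17,-1,-15.7,0,-0.0326,0],[17,-1,-15.7,0,-0.0326,0],[17,-1,-15.7,0,-0.0326,0],[17,-1,-15.7,0,-0.0326,0],[17,-1,-15.7,0,-0.0326,0],[0,0,0,0,0,0]]' && python3 -m inch '[[0,0,0,-0.1,0,0],[0,0,0,-0.1,0,0],[0,0,0,0,0,0],[0,0,0,0,0,0]]' && python3 go.py .585 -.161 .007 0 8
```

```text
clock: 8.38
tool_pos: [0.5925, -0.1564, 0.1022]
eef_rot: [0.709, 0.005, -0.004, -0.705]
contact_force: [0.4, 0.0, -0.2]
opening: 0.161
clock: 8.72
tool_pos: [0.5895, -0.1469, 0.1012]
eef_rot: [0.774, 0.007, -0.009, -0.633]
contact_force: [0.5, 0.5, 0.4]
opening: 0.161
az 1.3 turn 0.0223 total; tool-frame d mm [-4.4 95.1  5. ] tilt fix(tool) [ 0.1984 -0.     -0.0043]
per row [-0.55 11.89  0.62] turn 0.0028 clock 8.72 F [0.5 0.5 0.4] open 14.2 q [-0.07  0.86  0.23  1.78  0.05  0.49  0.06]
```

```bash
python3 -m inch '[[-1,15,0.8,0,0,0],[-1,20,0.8,0,0,0],[-1,20,0.8,0,0,0],[-1,15,0.8,0,0,0],[0,10,0.8,0,0,0],[0,0,0,0,0,0],[0,0,0,0,0,0]]' && python3 go.py .585 -.161 .007 0 3
```

```text
clock: 9.3
tool_pos: [0.5852, -0.1645, 0.0229]
eef_rot: [0.774, 0.005, -0.005, -0.633]
contact_force: [-0.0, 0.3, -0.2]
opening: 0.162
az 0.8 turn 0.0141 total; tool-frame d mm [-0.2 14.9  6.6] tilt fix(tool) [ 0.1991  0.     -0.0022]
per row [-0.06  4.95  2.19] turn 0.0047 clock 9.30 F [-0.   0.3 -0.2] open 14.2 q [-0.03  0.99  0.22  1.8   0.05  0.34  0.06]
```

```bash
python3 -m inch '[[0,6,1.5,0,0,0],[0,6,2,0,0,0],[0,3,1.5,0,0,0],[0,0,0,0,0,0],[0,0,0,0,0,0]]' && python3 go.py .585 -.161 .007 0 3;python3 - <<'E'
from plant import r
from h import *
d=r.snapshot("side");crop("s2",d,220,150,470,330,3)
E
```

```text
clock: 9.72
tool_pos: [0.5857, -0.1614, 0.0072]
eef_rot: [0.774, 0.006, -0.006, -0.633]
contact_force: [-0.5, -0.3, 0.6]
opening: 0.161
az 0.9 turn 0.0159 total; tool-frame d mm [-0.7  0.2  0.5] tilt fix(tool) [ 0.1989  0.     -0.0013]
per row [-0.24  0.05  0.16] turn 0.0053 clock 9.72 F [-0.5 -0.3  0.6] open 14.2 q [-0.04  1.02  0.22  1.8   0.05  0.31  0.05]
```

View pics/s2.png

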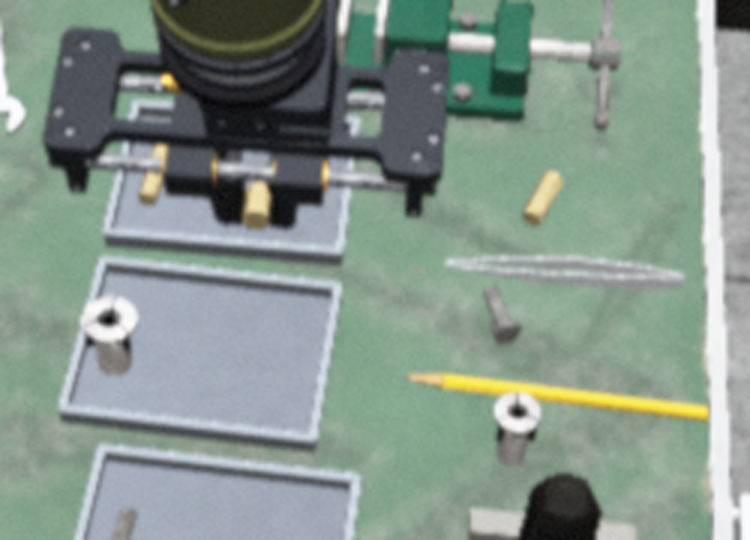

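```bash
cat > go.py <<'E'
import sys,numpy as np
from scipy.spatial.transform import Rotation as R
from plant import r
x,y,z,yaw,N=map(float,sys.argv[1:6]);N=int(N)
s=r.get_state();M=R.from_quat(s["eef_rot"]).as_matrix();p=s["tool_pos"]
az=np.degrees(np.arctan2(M[1,0],M[0,0]));dy=(az-yaw+180)%360-180   # turn about world down
d=M.T@(np.array([x,y,z])-p)*1000;th=np.radians(dy)/N
v=M.T@np.array([0,0,-1.])*th
A=sum(R.from_rotvec(k*v).as_matrix() for k in range(N))
tilt=np.cross(M[:,1],[0,0,-1]);print("az %.1f turn %.4f total; tool-frame d mm"%(az,th*N),d.round(1),"tilt fix(tool)",(M.T@tilt).round(3), "down in tool",(M.T@[0,0,-1]).round(3))
print("per row",np.linalg.solve(A,d).round(2),"turn",v.round(4),"clock %.2f"%s["clock"], "F",s["contact_force"].round(1),"open",round(s["opening"]*88.1,1),"q",s["q"].round(2))
E
python3 -m inch '[[0,0,0,0,0,0],[0,0,0,0,0,0],[0,0,0,0,0,0],[0,0,0,0,0,0]]' 28; python3 -m inch '[[0,-10,-2,0,0,0],[0,-15,-3,0,0,0],[0,-20,-4,0,0,0],[0,-20,-4,0,0,0],[0,-20,-4,0,0,0],[0,0,0,0,0,0]]' 36 && python3 go.py .438 -.1897 .08 -19.7 8
python3 - <<'E'
from plant import r
from h import *
d=r.snapshot("side");crop("s3",d,220,150,470,330,3)
E
```

```text
clock: 10.1
tool_pos: [0.5857, -0.1616, 0.0073]
eef_rot: [0.774, 0.006, -0.005, -0.633]
contact_force: [0.2, 0.2, -0.8]
opening: 0.32
clock: 10.6
tool_pos: [0.5882, -0.1624, 0.0984]
eef_rot: [0.775, 0.008, -0.003, -0.632]
contact_force: [-0.4, -0.2, 0.4]
opening: 0.408
az 0.9 turn 0.3589 total; tool-frame d mm [-150.7   22.2  -21. ] tilt fix(tool) [0.2   0.    0.006] down in tool [-0.006  0.98   0.2  ]
per row [-18.21   3.37  -5.5 ] turn [-0.0003  0.0439  0.009 ] clock 10.60 F [-0.4 -0.2  0.4] open 36.0 q [-0.04  0.87  0.23  1.79  0.06  0.47  0.07]
```

View pics/s3.png

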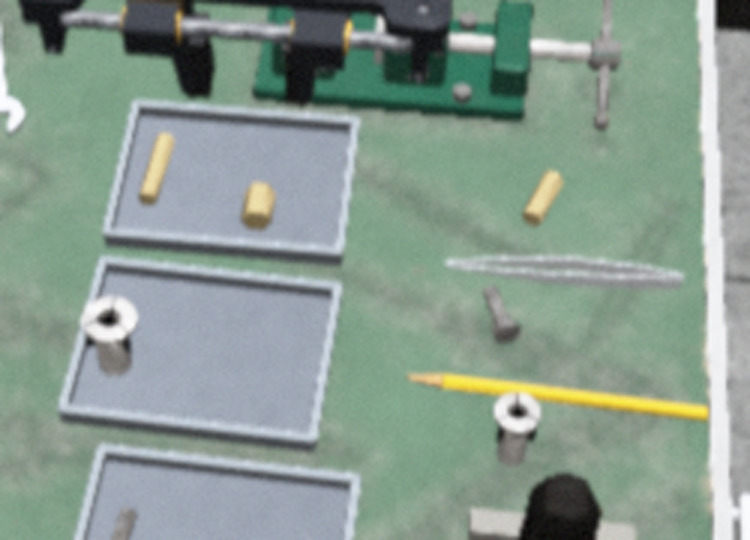

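The short brass lies flat in the tray at crop (258,205). Next is the long brass.

```bash
python3 -m inch '[[-18.2,3.4,-5.5,0,0.044,0.009],[-18.2,3.4,-5.5,0,0.044,0.009],[-18.2,3.4,-5.5,0,0.044,0.009],[-18.2,3.4,-5.5,0,0.044,0.009],[-18.2,3.4,-5.5,0,0.044,0.009],[-18.2,3.4,-5.5,0,0.044,0.009],[-18.2,3.4,-5.5,0,0.044,0.009],[-18.2,3.4,-5.5,0,0.044,0.009],[0,0,0,0,0,0],[0,0,0,0,0,0]]' && python3 go.py .438 -.1897 .003 -19.7 4
```

```text
clock: 11.48
tool_pos: [0.435, -0.1887, 0.0759]
eef_rot: [0.763, -0.133, 0.107, -0.623]
contact_force: [1.2, -0.7, 0.2]
opening: 0.407
az -19.7 turn 0.0007 total; tool-frame d mm [ 3.4 71.4 14.7] tilt fix(tool) [ 0.2   -0.    -0.003] down in tool [0.003 0.98  0.2  ]
per row [ 0.85 17.85  3.67] turn [0.     0.0002 0.    ] clock 11.48 F [ 1.2 -0.7  0.2] open 35.8 q [ 0.    0.84  0.29  2.15 -0.06  0.2  -0.08]
```

```bash
python3 -m inch '[[1,12,2.5,0,0,0],[1,12,2.5,0,0,0],[0.7,12,2.5,0,0,0],[0.7,8,1.7,0,0,0],[0,0,0,0,0,0],[0,0,0,0,0,0]]' && python3 go.py .438 -.1897 .003 -19.7 4
```

```text
clock: 11.98
tool_pos: [0.4394, -0.1896, 0.031]
eef_rot: [0.763, -0.132, 0.107, -0.624]
contact_force: [-0.6, 0.8, 0.3]
opening: 0.408
az -19.6 turn 0.0012 total; tool-frame d mm [-1.3 27.6  5. ] tilt fix(tool) [ 0.199 -0.    -0.002] down in tool [0.002 0.98  0.199]
per row [-0.31  6.9   1.25] turn [0.     0.0003 0.0001] clock 11.98 F [-0.6  0.8  0.3] open 36.0 q [ 0.02  0.93  0.26  2.15 -0.08  0.11 -0.09]
```

```bash
python3 -m inch '[[-0.4,9,1.5,-0.015,0,0],[-0.4,9,1.5,-0.015,0,0],[-0.4,9.5,2,0,0,0],[0,0,0,0,0,0],[0,0,0,0,0,0]]' && python3 go.py .438 -.1897 .003 -19.7 4
```

```text
clock: 12.4
tool_pos: [0.4377, -0.1895, 0.0026]
eef_rot: [0.772, -0.134, 0.105, -0.612]
contact_force: [1.2, 0.8, 1.3]
opening: 0.41
az -19.6 turn 0.0018 total; tool-frame d mm [ 0.3 -0.4 -0.2] tilt fix(tool) [ 0.229 -0.    -0.002] down in tool [0.002 0.973 0.229]
per row [ 0.08 -0.1  -0.04] turn [0.     0.0004 0.0001] clock 12.40 F [1.2 0.8 1.3] open 36.1 q [-0.01  1.    0.27  2.15 -0.09  0.05 -0.11]
```

```bash
python3 -m inch '[[0,0,0,0,0,0],[0,0,0,0,0,0],[0,0,0,0,0,0],[0,0,0,0,0,0],[0,0,0,0,0,0],[0,0,0,0,0,0]]' 0 25; python3 -m inch '[[0,-10,-2.3,0,0,0],[0,-15,-3.4,0,0,0],[0,-20,-4.6,0,0,0],[0,-20,-4.6,0,0,0],[0,0,0,0,0,0]]' && python3 go.py .585 -.203 .07 0 8
```

```text
clock: 12.9
tool_pos: [0.4371, -0.1902, 0.0033]
eef_rot: [0.772, -0.135, 0.105, -0.612]
contact_force: [-0.4, -0.3, -0.5]
opening: 0.11
clock: 13.32
tool_pos: [0.4385, -0.1907, 0.0734]
eef_rot: [0.772, -0.133, 0.108, -0.612]
contact_force: [-0.7, 0.3, -1.3]
opening: 0.113
az -19.8 turn -0.3447 total; tool-frame d mm [142.   -4.9  37.8] tilt fix(tool) [ 0.229 -0.     0.003] down in tool [-0.003  0.974  0.229]
per row [18.35  0.    2.09] turn [ 0.0001 -0.0419 -0.0098] clock 13.32 F [-0.7  0.3 -1.3] open 9.9 q [-0.03  0.86  0.32  2.15 -0.07  0.2  -0.09]
```

```bash
python3 -m inch '[[18.3,0,2.1,0,-0.042,-0.01],[18.3,0,2.1,0,-0.042,-0.01],[18.3,0,2.1,0,-0.042,-0.01],[18.3,0,2.1,0,-0.042,-0.01],[18.3,0,2.1,0,-0.042,-0.01],[18.3,0,2.1,0,-0.042,-0.01],[18.3,0,2.1,0,-0.042,-0.01],[18.3,0,2.1,0,-0.042,-0.01],[0,0,0,0,0,0],[0,0,0,0,0,0]]' && python3 go.py .585 -.203 .006 0 4
```

```text
clock: 14.15
tool_pos: [0.5833, -0.2015, 0.0657]
eef_rot: [0.784, 0.0, -0.001, -0.621]
contact_force: [-0.2, 0.0, -0.5]
opening: 0.113
az 0.1 turn 0.0011 total; tool-frame d mm [ 1.8 58.5 12.2] tilt fix(tool) [ 0.228  0.    -0.001] down in tool [0.001 0.974 0.228]
per row [ 0.44 14.62  3.05] turn [0.     0.0003 0.0001] clock 14.15 F [-0.2  0.  -0.5] open 9.9 q [-0.    0.93  0.25  1.79  0.07  0.41  0.09]
```

```bash
python3 -m inch '[[0.5,15,3,0,0,0],[0.5,15,3,0,0,0],[0.5,13,3,0,0,0],[0.3,9,2,0,0,0],[0,5,1,0,0,0],[0,0,0,0,0,0],[0,0,0,0,0,0]]' && python3 go.py .585 -.203 .006 0 4
```

```text
clock: 14.73
tool_pos: [0.585, -0.2033, 0.0078]
eef_rot: [0.784, 0.0, -0.001, -0.621]
contact_force: [-0.4, -0.4, -0.6]
opening: 0.111
az 0.1 turn 0.0014 total; tool-frame d mm [-0.   1.7  0.7] tilt fix(tool) [ 0.229 -0.    -0.001] down in tool [0.001 0.974 0.229]
per row [-0.    0.42  0.17] turn [0.     0.0003 0.0001] clock 14.73 F [-0.4 -0.4 -0.6] open 9.8 q [0.   1.03 0.25 1.78 0.06 0.31 0.07]
```

Lower 2 mm, release, and lift. Next is the bolt: grip its shank centre at (0.4575,-0.113), bolt axis azimuth 109°, jaw at 19°.

```bash
python3 -m inch '[[0,2,0.5,0,0,0],[0,0,0,0,0,0]]'; python3 -m inch '[[0,0,0,0,0,0],[0,0,0,0,0,0],[0,0,0,0,0,0],[0,0,0,0,0,0]]' 26; python3 -m inch '[[0,-10,-2.3,0,0,0],[0,-15,-3.4,0,0,0],[0,-20,-4.6,0,0,0],[0,-20,-4.6,0,0,0],[0,0,0,0,0,0]]' 36 && python3 go.py .4575 -.113 .075 19 8
python3 - <<'E'
from plant import r
from h import *
d=r.snapshot("side");crop("s4",d,220,150,470,330,3)
E
```

```text
clock: 14.9
tool_pos: [0.5856, -0.2032, 0.0061]
eef_rot: [0.784, 0.001, -0.0, -0.621]
contact_force: [-0.0, 0.5, 0.0]
opening: 0.112
clock: 15.23
tool_pos: [0.5854, -0.2031, 0.0059]
eef_rot: [0.784, 0.001, -0.001, -0.621]
contact_force: [-1.0, -0.2, -0.0]
opening: 0.296
clock: 15.65
tool_pos: [0.5877, -0.204, 0.0769]
eef_rot: [0.784, 0.002, 0.002, -0.62]
contact_force: [0.5, -1.0, -0.1]
opening: 0.409
az 0.1 turn -0.3305 total; tool-frame d mm [-130.1  -19.9   89. ] tilt fix(tool) [ 0.23  -0.     0.006] down in tool [-0.006  0.973  0.23 ]
per row [-14.51  -3.01  13.35] turn [ 0.0002 -0.0402 -0.0095] clock 15.65 F [ 0.5 -1.  -0.1] open 36.0 q [-0.    0.91  0.25  1.78  0.07  0.42  0.09]
```

View pics/s4.png

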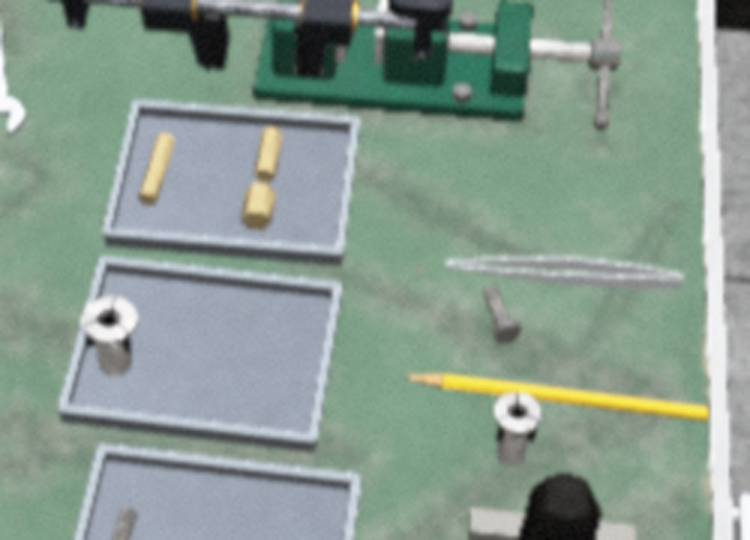

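```bash
python3 -m inch '[[-14.5,-3,13.3,0,-0.04,-0.0095],[-14.5,-3,13.3,0,-0.04,-0.0095],[-14.5,-3,13.3,0,-0.04,-0.0095],[-14.5,-3,13.3,0,-0.04,-0.0095],[-14.5,-3,13.3,0,-0.04,-0.0095],[-14.5,-3,13.3,0,-0.04,-0.0095],[-14.5,-3,13.3,0,-0.04,-0.0095],[-14.5,-3,13.3,0,-0.04,-0.0095],[0,0,0,0,0,0],[0,0,0,0,0,0]]' && python3 go.py .4575 -.113 .003 19 4
```

```text
clock: 16.53
tool_pos: [0.4714, -0.1187, 0.0741]
eef_rot: [0.775, 0.115, -0.095, -0.615]
contact_force: [-0.3, 1.1, 0.7]
opening: 0.406
az 17.1 turn -0.0329 total; tool-frame d mm [-11.1  67.2  25.4] tilt fix(tool) [ 0.226 -0.    -0.006] down in tool [0.006 0.974 0.226]
per row [-2.76 16.79  6.38] turn [-0.0001 -0.008  -0.0019] clock 16.53 F [-0.3  1.1  0.7] open 35.7 q [-0.16  0.84  0.27  2.21  0.44  0.04 -0.13]
```

Joint 6 is on its limit because at this yaw the lean goes inwards. I'll rise and lean the other way.

```bash
python3 -m inch '[[0,-30,-6,0,0,0],[0,-30,-6,0,0,0],[0,-20,-4,0,0,0],[0,0,0,0.09,0,0],[0,0,0,0.09,0,0],[0,0,0,0.09,0,0],[0,0,0,0.09,0,0],[0,0,0,0.09,0,0],[0,0,0,0,0,0],[0,0,0,0,0,0]]' && python3 go.py .4575 -.113 .075 19 5
```

```text
clock: 17.37
tool_pos: [0.4711, -0.118, 0.155]
eef_rot: [-0.621, -0.089, 0.115, 0.77]
contact_force: [0.4, 1.0, 0.3]
opening: 0.408
az 16.7 turn -0.0393 total; tool-frame d mm [-11.1  80.1  -8.6] tilt fix(tool) [-0.214  0.    -0.006] down in tool [ 0.006  0.977 -0.214]
per row [-2.19 16.03 -1.69] turn [-0.0001 -0.0077  0.0017] clock 17.37 F [0.4 1.  0.3] open 35.9 q [ 0.52  0.72 -0.42  1.94  0.14  0.63  0.36]
```

```bash
python3 -m inch '[[-2.2,16,-1.7,0,-0.008,0.0017],[-2.2,16,-1.7,0,-0.008,0.0017],[-2.2,16,-1.7,0,-0.008,0.0017],[-2.2,16,-1.7,0,-0.008,0.0017],[-2.2,16,-1.7,0,-0.008,0.0017],[0,0,0,0,0,0],[0,0,0,0,0,0]]' && python3 go.py .4575 -.113 .003 19 5
```

```text
clock: 17.95
tool_pos: [0.4566, -0.1095, 0.0758]
eef_rot: [-0.618, -0.104, 0.135, 0.767]
contact_force: [1.1, -0.7, 0.5]
opening: 0.407
az 19.6 turn 0.0107 total; tool-frame d mm [  0.3  70.3 -19.1] tilt fix(tool) [-0.214 -0.    -0.008] down in tool [ 0.008  0.977 -0.214]
per row [ 0.06 14.06 -3.82] turn [ 0.      0.0021 -0.0005] clock 17.95 F [ 1.1 -0.7  0.5] open 35.9 q [ 0.48  0.85 -0.36  2.02  0.22  0.44  0.35]
```

```bash
python3 -m inch '[[0,16,-4,0,0.002,0],[0,16,-4,0,0.002,0],[0,16,-4,0,0.002,0],[0,12,-3.5,0,0.002,0],[0,9,-3,0,0.002,0],[0,0,0,0,0,0],[0,0,0,0,0,0]]' && python3 go.py .4575 -.113 .003 19 5
```

```text
clock: 18.53
tool_pos: [0.4577, -0.1147, 0.0046]
eef_rot: [-0.619, -0.099, 0.131, 0.768]
contact_force: [0.8, -0.1, 0.1]
opening: 0.41
az 18.9 turn -0.0023 total; tool-frame d mm [0.4 1.9 1.3] tilt fix(tool) [-0.214  0.    -0.009] down in tool [ 0.009  0.977 -0.214]
per row [0.07 0.39 0.26] turn [-0.     -0.0005  0.0001] clock 18.53 F [ 0.8 -0.1  0.1] open 36.1 q [ 0.45  0.98 -0.3   2.02  0.26  0.3   0.34]
```

```bash
python3 -m inch '[[0.4,1.5,1,0,0,0],[0,0,0,0,0,0]]';  python3 -m inch '[[0,0,0,0,0,0],[0,0,0,0,0,0],[0,0,0,0,0,0],[0,0,0,0,0,0],[0,0,0,0,0,0],[0,0,0,0,0,0]]' 0 25; python3 -m inch '[[0,-10,2,0,0,0],[0,-15,3,0,0,0],[0,-20,4,0,0,0],[0,-20,4,0,0,0],[0,-15,3,0,0,0],[0,0,0,0,0,0]]' && python3 go.py .56 .043 .085 0 10
python3 - <<'E'
from plant import r
from h import *
d=r.snapshot("side");crop("s5",d,250,100,500,280,3)
E
```

```text
clock: 18.7
tool_pos: [0.4579, -0.1133, 0.0037]
eef_rot: [-0.619, -0.1, 0.13, 0.768]
contact_force: [-0.3, 0.4, -0.3]
opening: 0.411
clock: 19.2
tool_pos: [0.4575, -0.1136, 0.0032]
eef_rot: [-0.619, -0.099, 0.13, 0.768]
contact_force: [-0.2, -0.6, 1.2]
opening: 0.076
clock: 19.7
tool_pos: [0.4601, -0.115, 0.0876]
eef_rot: [-0.62, -0.101, 0.129, 0.767]
contact_force: [0.9, -0.1, -0.8]
opening: 0.075
az 18.8 turn 0.3289 total; tool-frame d mm [145.6  26.5 114.3] tilt fix(tool) [-0.211  0.    -0.005] down in tool [ 0.005  0.977 -0.211]
per row [12.72  3.1  13.46] turn [ 0.0002  0.0321 -0.0069] clock 19.70 F [ 0.9 -0.1 -0.8] open 6.6 q [ 0.49  0.83 -0.37  2.01  0.21  0.47  0.35]
```

View pics/s5.png

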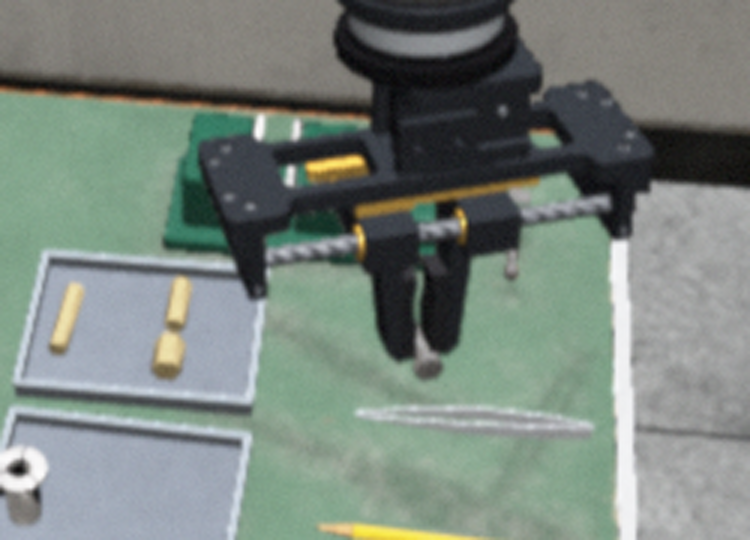

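The bolt is held by its shank, with the head at crop (427,362). Carrying it to the bolt tray.

```bash
python3 -m inch '[[12.7,3.1,13.5,0,0.032,-0.007],[12.7,3.1,13.5,0,0.032,-0.007],[12.7,3.1,13.5,0,0.032,-0.007],[12.7,3.1,13.5,0,0.032,-0.007],[12.7,3.1,13.5,0,0.032,-0.007],[12.7,3.1,13.5,0,0.032,-0.007],[12.7,3.1,13.5,0,0.032,-0.007],[12.7,3.1,13.5,0,0.032,-0.007],[12.7,3.1,13.5,0,0.032,-0.007],[12.7,3.1,13.5,0,0.032,-0.007],[0,0,0,0,0,0],[0,0,0,0,0,0]]' && python3 go.py .56 .041 .02 0 5
```

```text
clock: 20.75
tool_pos: [0.5574, 0.0445, 0.0812]
eef_rot: [-0.628, 0.003, 0.005, 0.778]
contact_force: [0.3, -0.3, -0.8]
opening: 0.075
az 0.2 turn 0.0041 total; tool-frame d mm [  3.2  59.  -16.3] tilt fix(tool) [-0.211  0.    -0.01 ] down in tool [ 0.01   0.977 -0.211]
per row [ 0.64 11.8  -3.26] turn [ 0.      0.0008 -0.0002] clock 20.75 F [ 0.3 -0.3 -0.8] open 6.6 q [ 0.12  0.86 -0.28  1.88 -0.01  0.42 -0.05]
```

```bash
python3 -m inch '[[0.6,12,-3.2,0,0,0],[0.6,14,-3.2,0,0,0],[0.6,14,-3.2,0,0,0],[0.6,12,-3.2,0,0,0],[0,7,-2,0,0,0],[0,0,0,0,0,0],[0,0,0,0,0,0]]' && python3 go.py .56 .041 .0065 0 3
python3 - <<'E'
from plant import r
from h import *
d=r.snapshot("side");crop("s6",d,220,240,420,390,4)
E
```

```text
clock: 21.33
tool_pos: [0.5594, 0.0412, 0.0205]
eef_rot: [-0.628, 0.004, 0.004, 0.778]
contact_force: [0.7, -0.3, 1.2]
opening: 0.075
az 0.0 turn 0.0008 total; tool-frame d mm [ 0.8 13.7 -3.1] tilt fix(tool) [-0.211  0.    -0.01 ] down in tool [ 0.01   0.977 -0.211]
per row [ 0.25  4.55 -1.04] turn [ 0.      0.0003 -0.0001] clock 21.33 F [ 0.7 -0.3  1.2] open 6.6 q [ 0.12  0.97 -0.26  1.88  0.01  0.31 -0.04]
```

View pics/s6.png

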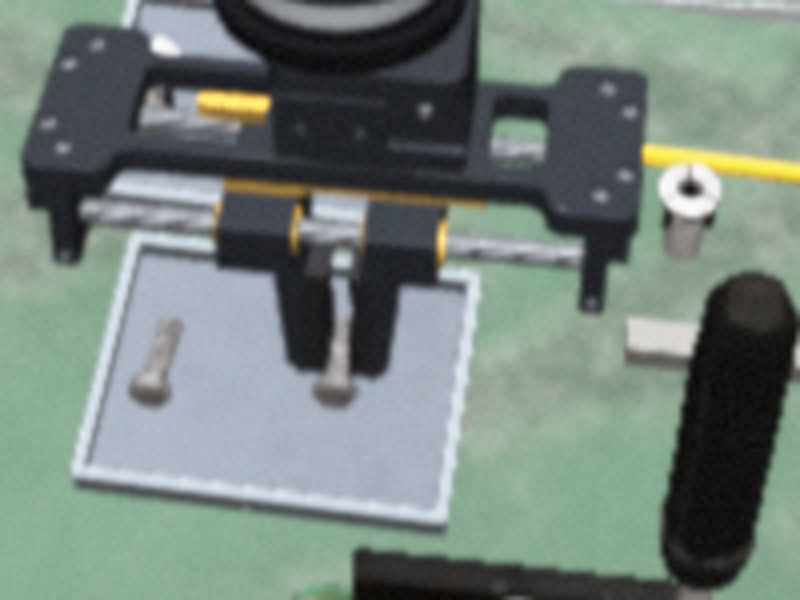

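The bolt is over the tray floor, clear of the kept bolt at (152,362). Lowering and releasing.

```bash
python3 -m inch '[[0.4,6,-1.2,0,0,0],[0.4,5,-1.2,0,0,0],[0,2.5,-0.7,0,0,0],[0,0,0,0,0,0],[0,0,0,0,0,0]]'; python3 -m inch '[[0,0,0,0,0,0],[0,0,0,0,0,0],[0,0,0,0,0,0],[0,0,0,0,0,0]]' 24; python3 -m inch '[[0,-10,2,0,0,0],[0,-15,3,0,0,0],[0,-20,4,0,0,0],[0,-20,4,0,0,0],[0,-20,4,0,0,0],[0,-20,4,0,0,0],[0,0,0,0,0,0]]' 44 && python3 go.py .447 -.029 .1 0 8
python3 - <<'E'
from plant import r
from h import *
d=r.snapshot("side");crop("s7",d,220,240,420,390,4)
E
```

```text
clock: 21.8
tool_pos: [0.5605, 0.0416, 0.0071]
eef_rot: [-0.628, 0.003, 0.003, 0.778]
contact_force: [0.7, -0.1, -0.1]
opening: 0.078
clock: 22.13
tool_pos: [0.5607, 0.0415, 0.0074]
eef_rot: [-0.628, 0.003, 0.003, 0.778]
contact_force: [0.5, -0.7, -0.2]
opening: 0.272
clock: 22.72
tool_pos: [0.564, 0.0402, 0.1186]
eef_rot: [-0.628, 0.0, 0.001, 0.778]
contact_force: [1.2, -0.3, 0.5]
opening: 0.5
az 0.1 turn 0.0012 total; tool-frame d mm [-117.1    3.8  -71.5] tilt fix(tool) [-0.211 -0.    -0.002] down in tool [ 0.002  0.977 -0.211]
per row [-14.63   0.48  -8.94] turn [ 0.      0.0001 -0.    ] clock 22.72 F [ 1.2 -0.3  0.5] open 44.0 q [ 0.14  0.8  -0.29  1.85 -0.02  0.5  -0.05]
```

View pics/s7.png

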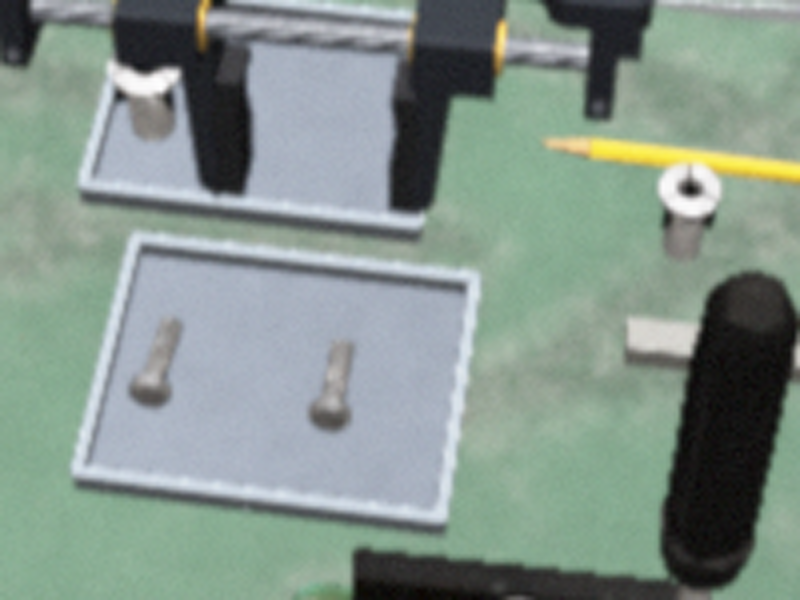

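The bolt lies in its tray. For the collet I'll use jaw yaw 30° so the lean goes outwards, with a 34 mm opening to clear the pencil.

```bash
python3 go.py .447 -.029 .1 30 10
```

```text
az 0.1 turn -0.5222 total; tool-frame d mm [-116.1    2.4  -71. ] tilt fix(tool) [-0.211 -0.    -0.004] down in tool [ 0.004  0.978 -0.211]
per row [-13.04   0.85  -4.31] turn [-0.0002 -0.0511  0.011 ] clock 22.77 F [ 1.  -0.6  0.1] open 43.7 q [ 0.14  0.81 -0.29  1.85 -0.02  0.5  -0.05]
```

```bash
python3 -m inch '[[-13,0.8,-4.3,0,-0.051,0.011],[-13,0.8,-4.3,0,-0.051,0.011],[-13,0.8,-4.3,0,-0.051,0.011],[-13,0.8,-4.3,0,-0.051,0.011],[-13,0.8,-4.3,0,-0.051,0.011],[-13,0.8,-4.3,0,-0.051,0.011],[-13,0.8,-4.3,0,-0.051,0.011],[-13,0.8,-4.3,0,-0.051,0.011],[-13,0.8,-4.3,0,-0.051,0.011],[-13,0.8,-4.3,0,-0.051,0.011],[0,0,0,0,0,0],[0,0,0,0,0,0]]' 34 && python3 go.py .447 -.029 .055 30 4
```

```text
clock: 23.77
tool_pos: [0.4455, -0.029, 0.0981]
eef_rot: [-0.606, -0.158, 0.203, 0.753]
contact_force: [0.2, 0.6, -0.4]
opening: 0.388
az 29.8 turn -0.0027 total; tool-frame d mm [  1.7  41.9 -10. ] tilt fix(tool) [-0.216 -0.    -0.009] down in tool [ 0.009  0.976 -0.216]
per row [ 0.43 10.48 -2.5 ] turn [-0.     -0.0007  0.0001] clock 23.77 F [ 0.2  0.6 -0.4] open 34.2 q [ 0.33  0.8  -0.39  2.08  0.23  0.44  0.33]
```

```bash
python3 -m inch '[[0.5,11,-2,0,0,0],[0.5,11,-2,0,0,0],[0.5,11,-2,0,0,0],[0,9,-2,0,0,0],[0,0,0,0,0,0],[0,0,0,0,0,0]]' && python3 go.py .446 -.027 .01 30 4
```

```text
clock: 24.27
tool_pos: [0.4463, -0.0267, 0.0554]
eef_rot: [-0.606, -0.159, 0.204, 0.752]
contact_force: [-0.2, -1.6, 0.2]
opening: 0.388
az 30.0 turn -0.0003 total; tool-frame d mm [-0.  44.3 -9.9] tilt fix(tool) [-0.216  0.    -0.008] down in tool [ 0.008  0.976 -0.216]
per row [-0.   11.08 -2.47] turn [-0.     -0.0001  0.    ] clock 24.27 F [-0.2 -1.6  0.2] open 34.2 q [ 0.29  0.88 -0.35  2.09  0.26  0.34  0.32]
```

```bash
python3 -m inch '[[0,11,-2.4,0,0,0],[0,11,-2.4,0,0,0],[0,11,-2.4,0,0,0],[0,11,-2.6,0,0,0],[0,0,0,0,0,0],[0,0,0,0,0,0]]' && python3 go.py .446 -.027 .01 30 4
python3 - <<'E'
from plant import r
from h import *
d=r.snapshot("side");crop("s8",d,300,220,460,340,5)
E
```

```text
clock: 24.77
tool_pos: [0.4453, -0.0275, 0.0097]
eef_rot: [-0.606, -0.158, 0.205, 0.753]
contact_force: [-0.0, 0.6, 0.1]
opening: 0.39
az 30.0 turn -0.0003 total; tool-frame d mm [ 0.9 -0.3  0.1] tilt fix(tool) [-0.216 -0.    -0.009] down in tool [ 0.009  0.976 -0.216]
per row [ 0.21 -0.07  0.03] turn [-0.     -0.0001  0.    ] clock 24.77 F [-0.   0.6  0.1] open 34.3 q [ 0.27  0.97 -0.3   2.09  0.29  0.25  0.31]
```

View pics/s8.png

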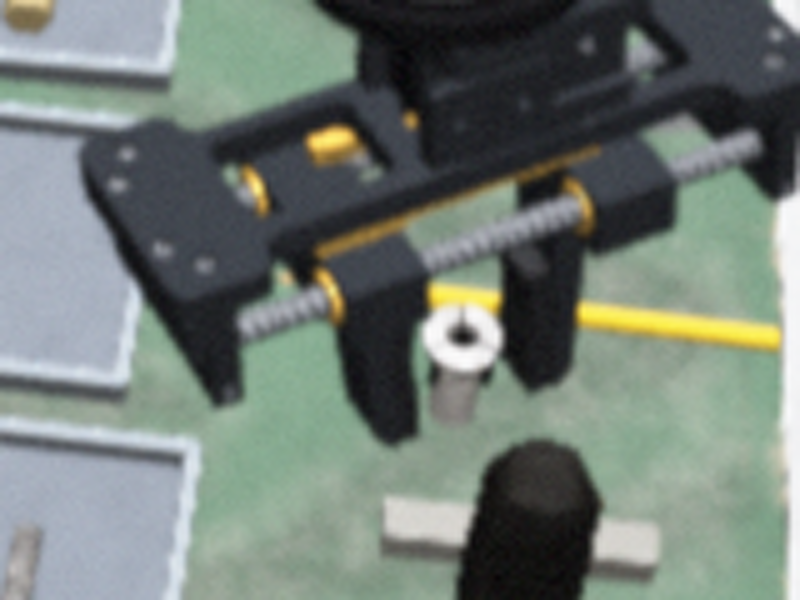

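```bash
python3 -m inch '[[0,0,0,0,0,0],[0,0,0,0,0,0],[0,0,0,0,0,0],[0,0,0,0,0,0],[0,0,0,0,0,0],[0,0,0,0,0,0]]' 0 25; python3 -m inch '[[0,-10,2,0,0,0],[0,-15,3.2,0,0,0],[0,-20,4.3,0,0,0],[0,-20,4.3,0,0,0],[0,-15,3.2,0,0,0],[0,0,0,0,0,0]]' && python3 go.py .582 -.073 .085 0 10
python3 - <<'E'
from plant import r
from h import *
d=r.snapshot("side");crop("s9",d,300,150,460,270,5)
E
```

```text
clock: 25.32
tool_pos: [0.4462, -0.0276, 0.0109]
eef_rot: [-0.606, -0.159, 0.204, 0.752]
contact_force: [0.7, -0.4, 3.0]
opening: 0.237
clock: 25.82
tool_pos: [0.4481, -0.0279, 0.0951]
eef_rot: [-0.607, -0.161, 0.203, 0.752]
contact_force: [0.4, 1.0, -0.5]
opening: 0.239
az 30.0 turn 0.5230 total; tool-frame d mm [  93.5  -13.  -105.6] tilt fix(tool) [-0.213 -0.    -0.004] down in tool [ 0.004  0.977 -0.213]
per row [11.7  -0.81 -8.24] turn [ 0.0002  0.0511 -0.0111] clock 25.82 F [ 0.4  1.  -0.5] open 21.1 q [ 0.32  0.8  -0.39  2.08  0.24  0.43  0.33]
```

View pics/s9.png

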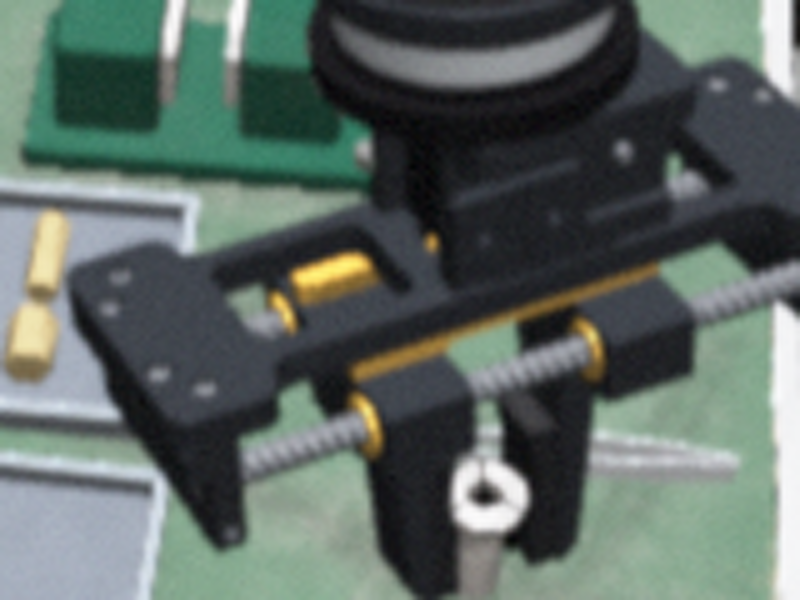

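The collet is held upright at crop (490,500), at a 21.1 mm opening. Carrying.

```bash
python3 -m inch '[[11.7,-0.8,-8.2,0,0.051,-0.011],[11.7,-0.8,-8.2,0,0.051,-0.011],[11.7,-0.8,-8.2,0,0.051,-0.011],[11.7,-0.8,-8.2,0,0.051,-0.011],[11.7,-0.8,-8.2,0,0.051,-0.011],[11.7,-0.8,-8.2,0,0.051,-0.011],[11.7,-0.8,-8.2,0,0.051,-0.011],[11.7,-0.8,-8.2,0,0.051,-0.011],[11.7,-0.8,-8.2,0,0.051,-0.011],[11.7,-0.8,-8.2,0,0.051,-0.011],[0,0,0,0,0,0],[0,0,0,0,0,0]]' && python3 go.py .582 -.073 .025 0 5
```

```text
clock: 26.87
tool_pos: [0.5798, -0.0726, 0.0808]
eef_rot: [-0.628, 0.003, 0.004, 0.778]
contact_force: [-0.1, 0.3, -0.9]
opening: 0.235
az 0.1 turn 0.0023 total; tool-frame d mm [  2.8  54.4 -12.1] tilt fix(tool) [-0.211  0.    -0.011] down in tool [ 0.011  0.977 -0.211]
per row [ 0.57 10.88 -2.43] turn [ 0.      0.0005 -0.0001] clock 26.87 F [-0.1  0.3 -0.9] open 20.7 q [ 0.33  0.9  -0.3   1.76  0.04  0.55  0.1 ]
```

```bash
python3 -m inch '[[0.6,11,-2.4,0,0,0],[0.6,13,-2.8,0,0,0],[0.6,13,-2.8,0,0,0],[0.6,11,-2.4,0,0,0],[0,7,-1.5,0,0,0],[0,0,0,0,0,0],[0,0,0,0,0,0]]' && python3 go.py .582 -.073 .013 0 3
python3 - <<'E'
from plant import r
from h import *
d=r.snapshot("side");crop("s10",d,230,180,390,300,5)
E
```

```text
clock: 27.45
tool_pos: [0.5821, -0.0723, 0.0247]
eef_rot: [-0.628, 0.003, 0.004, 0.778]
contact_force: [-0.4, -1.2, -0.4]
opening: 0.241
az 0.1 turn 0.0016 total; tool-frame d mm [ 0.1 11.3 -3.2] tilt fix(tool) [-0.211  0.    -0.01 ] down in tool [ 0.01   0.977 -0.211]
per row [ 0.02  3.77 -1.06] turn [ 0.      0.0005 -0.0001] clock 27.45 F [-0.4 -1.2 -0.4] open 21.2 q [ 0.32  0.99 -0.28  1.76  0.06  0.46  0.1 ]
```

View pics/s10.png

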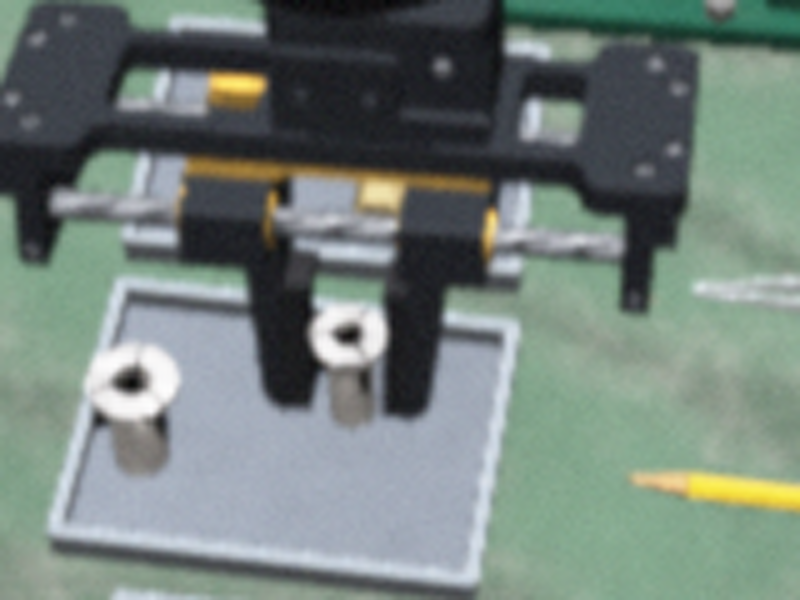

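The collet hangs upright over the floor, with plenty of room to the kept collet at (135,400). Lowering carefully.

```bash
python3 -m inch '[[0,4,-1.2,0,0,0],[0,4,-1,0,0,0],[0,3,-0.8,0,0,0],[0,0,0,0,0,0],[0,0,0,0,0,0],[0,0,0,0,0,0]]'; python3 -m inch '[[0,0.8,-0.2,0,0,0],[0,0,0,0,0,0],[0,0,0,0,0,0]]'
```

```text
clock: 28.0
tool_pos: [0.5825, -0.0731, 0.0141]
eef_rot: [-0.628, 0.003, 0.003, 0.778]
contact_force: [-0.6, 0.4, -1.1]
opening: 0.241
clock: 28.25
tool_pos: [0.5825, -0.0731, 0.0133]
eef_rot: [-0.628, 0.003, 0.003, 0.778]
contact_force: [-0.2, 0.5, -0.7]
opening: 0.234
```

```bash
python3 -m inch '[[0,0.7,-0.2,0,0,0],[0,0,0,0,0,0],[0,0,0,0,0,0]]'; python3 -m inch '[[0,0,0,0,0,0],[0,0,0,0,0,0],[0,0,0,0,0,0],[0,0,0,0,0,0],[0,0,0,0,0,0]]' 31; python3 -m inch '[[0,-8,1.7,0,0,0],[0,-10,2.1,0,0,0],[0,-15,3.2,0,0,0],[0,-20,4.3,0,0,0],[0,-25,5.4,0,0,0],[0,-25,5.4,0,0,0],[0,-25,5.4,0,0,0],[0,0,0,0,0,0]]'
python3 - <<'E'
from plant import r
from h import *
d=r.snapshot("side");crop("s11",d,220,160,420,310,4)
E
```

```text
clock: 28.5
tool_pos: [0.5826, -0.0731, 0.013]
eef_rot: [-0.628, 0.003, 0.003, 0.778]
contact_force: [-1.2, -0.4, 4.7]
opening: 0.24
clock: 28.92
tool_pos: [0.5823, -0.0732, 0.0123]
eef_rot: [-0.628, 0.003, 0.003, 0.778]
contact_force: [0.7, -0.2, 0.1]
opening: 0.353
clock: 29.58
tool_pos: [0.587, -0.0733, 0.1493]
eef_rot: [-0.629, -0.001, 0.0, 0.778]
contact_force: [-1.0, -0.2, 0.3]
opening: 0.35
```

View pics/s11.png

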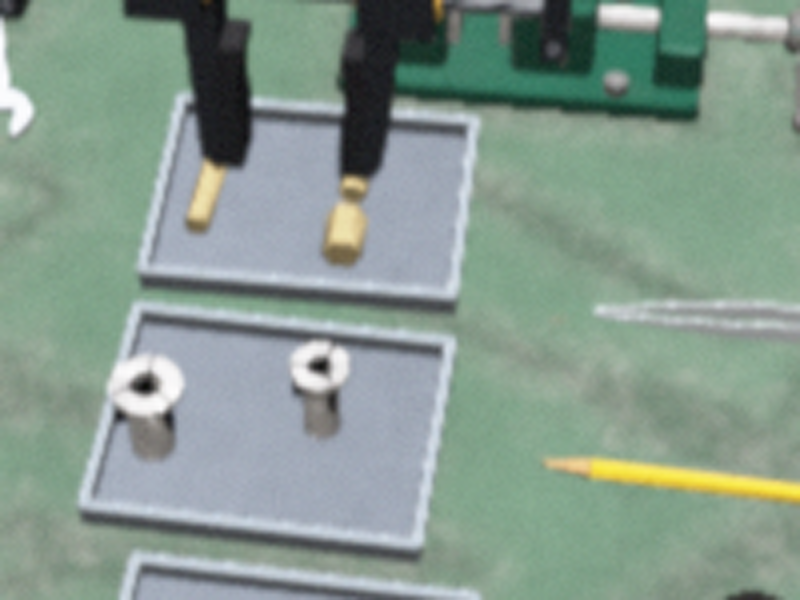

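The collet stands upright at crop (320,390). I'll back away for the final checks.

```bash
python3 -m inch '[[0,-30,0,0,0,0],[0,-30,0,0,0,0],[0,-30,0,0,0,0],[-10,-10,-30,0,0,0],[-10,0,-35,0,0,0],[-10,0,-35,0,0,0],[-10,0,-35,0,0,0],[-10,0,-35,0,0,0],[-10,0,-35,0,0,0],[0,0,0,0,0,0]]'
python3 - <<'E'
from plant import r
from meas import *
for n in("side","top"):
    d=r.snapshot(n);cv2.imwrite(f"pics/{n}12.png",d["img"][:,:,::-1])
    P=cloud(d);P0=cloud(load(n+"0"))
    for k,p,h,rad in(("short",(.5855,-.1614,.009),.009,10),("long",(.5855,-.203,.007),.007,13),("kept",(.6434,-.185,.007),.007,20)):
        try:
            pts=blob(d,"brass",p,rad);c,rc,ab,a=long_dir(d,pts,h);zz=[P[int(v),int(u)][2] for u,v in pts];print(n,k,len(pts),c.round(4),np.round(ab,1),a.round(0),"z",np.median(zz).round(4))
        except Exception as e:print(n,k,e)
s=r.get_state();print(s["clock"],s["q"].round(2))
E
```

```text
clock: 30.47
tool_pos: [0.5189, -0.3047, 0.1954]
eef_rot: [-0.63, 0.009, 0.001, 0.776]
contact_force: [-1.4, -1.5, -0.3]
opening: 0.348
side short 113 [ 0.5861 -0.1643] [13.6 33.3] 92.0 z 0.0147
side long 111 [ 0.5861 -0.1984] [48.   9.2] 90.0 z 0.0117
side kept 107 [ 0.6439 -0.1852] [46.4  8.3] 87.0 z 0.0106
top short 108 [ 0.5858 -0.1633] [12.8 19.2] 94.0 z 0.0144
top long 111 [ 0.5862 -0.2017] [ 8.  30.4] 90.0 z 0.0106
top kept 136 [ 0.6437 -0.1853] [42.1  8.2] 87.0 z 0.0097
30.5667 [ 0.71  0.78 -0.33  1.56  0.05  0.94  0.42]
```

View pics/side12.png

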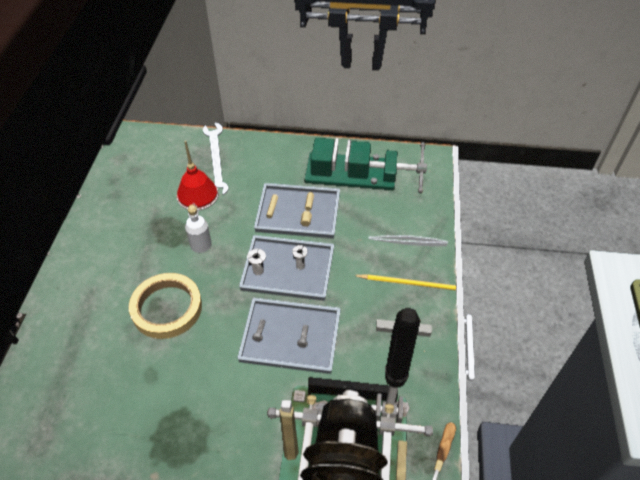

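View pics/top12.png

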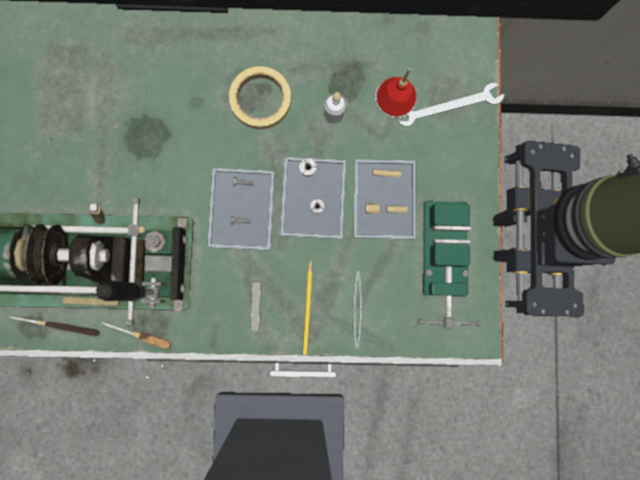

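Both views show two bolts, two collets and three brass pieces in their trays. The tops of the brass parts sit where flat parts should, and the kept parts are where they were.

```bash
python3 -m inch '[[0,0,0,0,0,0],[0,0,0,0,0,0],[0,0,0,0,0,0]]'; python3 -c "
from plant import r
print(r.get_state()['qd'].round(3));print(r.finish_job())"
```

```text
clock: 30.82
tool_pos: [0.5251, -0.2929, 0.1988]
eef_rot: [-0.628, 0.002, 0.004, 0.778]
contact_force: [0.2, -0.7, -0.2]
opening: 0.354
[ 0.    -0.004  0.008 -0.002  0.001 -0.     0.001]
the job is handed in; nothing more can be done
None
```

All four loose parts are in their kinds' trays, and I handed the job in at about 31 s with the arm clear of everything.

**Last checks**
- **Brass ends:** the short one measured at (0.586, -0.163) and the long one at (0.586, -0.202), both inside the brass tray. Their tops read about 14.5 mm and 11 mm. Flat parts should read 16 mm and 12 mm, and the depth image has been reading 1–3 mm low.
- **Bolt and collet:** checked by eye only. In the pictures the bolt lies flat and the collet stands upright, head up.
- **Kept parts:** the kept brass end moved less than 1 mm by measurement. The kept bolt and collet look unmoved in both views, but I did not measure them.
- **Forces:** the highest wrist force in any reading was about 5 N, when the collet touched the tray floor.

**What disagreed**
- **Joint 6 limit:** near the robot, joint 6 ran into its 0.04 rad lower limit twice with the tool upright or leaning the wrong way. The printed values never went below 0.04, but only to two decimals. I got round it by gripping with a tilt of about 0.2 rad about the jaw axis.
- **Side view of the brass:** the long and short ends lie in line and merge in the side view, so their lengths there read too long. The top view gave the correct sizes.

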